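# Leak-check the stove's gas connection, then hold its valve open at the third click

### The arm

A 6-joint arm with a two-finger parallel gripper is mounted at the origin on the work surface. World frame = base frame: x ahead of the robot, y to its left, z up, the work surface at z = 0. Lengths are in m, angles in rad, forces in N, time in s.
With the tool pointing down it reaches from about 0.35 to 0.775 m from the base axis. Payload 7.3 kg.
Tool frame: the origin (TCP) lies at the very end of the fingers, on their centre line; the grasp point (between the pads) lies 19 mm behind it; z points along the fingers, y is the direction in which the jaws open and shut (so a half turn about z gives the same grasp; the last joint's range is limited). The gripper opens to 92 mm and grips with 3 to 60 N. Pads are 19 mm wide; open, the fingers measure 130 mm over their backs; the gripper's body (75 mm by 190 mm) begins 47 mm behind the grasp point.
Start: joints at [-1.418, 0.342, 1.524, -0, 1.275, -0.146], TCP at [0.155, -0.502, 0.227] pointing down, gripper open.
Joint ranges: [-2.53, 2.53], [-0.77, 2.02], [0.04, 2.7], [-1, 4.14], [0.28, 2.66], [-3.11, 3.11]. Speed limits (rad/s): [2.57, 2.57, 3.14, 3.14, 3.14, 3.14].

### API

Orientations are given as [roll, pitch, yaw] about the fixed x, y, z axes, in that order (R = Rz(yaw) Ry(pitch) Rx(roll)).
In Python, from cell import robot gives the robot as it stands.
- The arm moves only by the shell command python3 -m pendant 'ROWS' [OPENING] [FORCE]. ROWS is JSON, a list of rows, each a list of 2 entries, a list of its own where there are three numbers: the shift along the tool's x, y, z in mm, then the turn about the tool's z in degrees. In form: [[[x, y, z], turn], ...]. A call has 1 to 10 rows; each row is the pose to reach, as a shift and turn from the pose measured when the call began, along the tool's axes at that moment; what a row does not reach only later rows make up. A row lasts 1/12 s, in which the tool goes at most 41.7 mm and 7.16 degrees, less where a joint would pass 70% of its speed; a pose out of reach is approached as far as the arm can. A call with a gripper value outside its range is refused whole. OPENING is the opening, from 0 (shut) to 1 (fully open), set as the call begins (- or left out, the last holds). The fingers move at their own pace and stop on an object; FORCE is the grip in N (left out, the last holds). Time passes only in rows, so rows that repeat a pose let the fingers close. It gives the time, the measured TCP pose, the force and the opening at its end, in the units of the state.
- robot.observe(): the state, without advancing time (a new reading comes with each control period).
- robot.read_camera(name): name is "scene" or "top" or "wrist"; returns the picture (420x560x3 uint8, red, green, blue); there is no depth.
- robot.calibration(name): a dict with "vfov" (degrees; the focal length in pixels is half the picture's height over the tangent of half this angle, whatever the lens; pixels are square), "cx", "cy" (the principal point, pixels), "rvec" (rotation vector, rad) and "tvec" (3), from world to camera coordinates, as OpenCV has them. Camera axes: x right, y down, z forward; pixel columns grow to the right and rows downward; lengths in m; the calibration is good to about 2 mm. A picture is of the moment at which its call begins: read the wrist's pose just before it. calibration takes no time and is no camera call; for the wrist camera it gives the pose at the moment of the call.
- robot.hand_in(): hands the job in, once; it reports no verdict.
Trained networks look in the newest picture that a camera, given by its name, has taken for a name from the list of things; names that differ only in an ending like _2 or _b are one class to them, and where a whole thing is asked for, a point or a joint stands for the part that bears it (a point fixed in the world has none). Each returns a list of dicts, best first, with "p" (0 to 1); they miss things now and then, are a little off and sometimes report something else, mostly with a low value. They report only what shows in the picture. A call takes as long as a camera call. They do not tell look-alikes from the thing itself.
- robot.find_in(camera, query): "xy" ([column, row] as shares, 0 to 1, of the picture: columns of its width, rows of its height, amid what is visible of it).
The state is a dict: "time": time; "qpos": joint angles; "qvel": joint speeds; "joint_efforts": joint torques, N m; "tool_pos": TCP position; "tool_rot": TCP orientation; "contact_force": force on the tool from outside, world axes, zero at the start; "torque": the same for the moment, N m; "opening": finger opening in m.
Only numpy, scipy, OpenCV 4.12 (cv2) and the standard library are available. Lean on these libraries where they do the work, as an engineer would, in place of code of your own. Each camera call takes 0.05 s, during which the arm holds its last target.

### The job

The stove's gas connection has just been remade: take the leak detector from its dock and run its tip slowly (2 to 4 cm a second), a few millimetres above the metal and without pressing on it, along the top of the connection past all five joints, from the supply-pipe end to the elbow at the stove, then stand the detector back in its dock and let go. Then push the valve dial's lever wing down with the fingertips, past its first two clicks to the third, without forcing it, and hold it there against its spring to bleed the air from the line: finish while still holding it. Leave the other things on the counter where they are.

Things in the scene. Friction and masses are not known exactly. Their poses are not given: they have to be found in the camera images.
- detector: Gas leak detector, 140 mm stick standing in its dock. Dark flat-sided body 20 mm (its x) by 26 mm (its y), z 46 to 140 mm; below it a round steel probe, 8 mm thick, widening to 17 mm just under the body. About 90 g. Origin: the probe's lower end (sensing tip), z up along the stick. Docked, its tip is 4 mm and the body's free part 66 to 144 mm above the counter.
- dock: Detector's dock, fixed: grey block 72 x 72 x 50 mm and on it a dark collar 60 x 60 mm, top 66 mm above the counter. Collar's opening 25 mm (x) by 31 mm (y), 16 mm deep; in its floor (at 50 mm, the body stands on it) a round 19 mm hole for the probe. Origin: centre of the underside, on the opening's axis; axes parallel to the docked detector's.
- stove: One-ring gas stove, bright metal, fixed: 300 mm deep (x), 280 wide (y), top at 115 mm, pan supports to 141 mm from 70 mm behind the front edge. Origin: centre of the underside; front (-x) has the valve dial. 45 mm off its left side (+y) the gas connection runs along x, axis 50 mm up: supply pipe from the back, ferrule, swivel nut, adaptor, collar (all 32 mm thick), elbow into the case.
- dial (a joint): Turn of the valve dial, rad; grows as its wing's end is pushed down. 0 = off, where a spring returns it when let go; clicks at 0.32, 0.64 and 0.96 (third, last), end stop 1.04. Pushed at the wing's end it takes 4 to 6 N at the start and at each click; halfway to each click is a hump of 8 to 10 N, and just before each click the force sinks to 3 or 4 N.
- dial_end (a point): Centre of the round bar (20 mm thick, 30 mm long along the stove's x, 16 to 46 mm in front of the panel) at the end of the dial's wing, 60 mm from its axis. Off: wing points left (stove's +y) and 0.70 rad up, bar centre 119 mm above the counter. Pushed down it swings about the axis: 102, 84 and 65 mm up at clicks 1, 2, 3 (wing then 0.26 rad below level).
- valve_axis (a point): Point where the dial's axis meets the front panel, 80 mm above the counter; the axis runs along the stove's x, the dial (50 mm diameter, 43 mm deep) stands in front of it.
- joint_a (a point): Joint of the gas connection, first, where the supply pipe enters the ferrule: point on the top line of the metal, 66 mm above the counter. The five joints lie on one straight level line, 25 mm apart; joint_a is farthest from the stove's front.
- joint_b (a point): Joint of the gas connection, second, ferrule to swivel nut: point on the top line of the metal, 66 mm above the counter. The five joints lie on one straight level line, 25 mm apart; joint_a is farthest from the stove's front.
- joint_c (a point): Joint of the gas connection, third, swivel nut to adaptor: point on the top line of the metal, 66 mm above the counter. The five joints lie on one straight level line, 25 mm apart; joint_a is farthest from the stove's front.
- joint_d (a point): Joint of the gas connection, fourth, adaptor to elbow collar: point on the top line of the metal, 66 mm above the counter. The five joints lie on one straight level line, 25 mm apart; joint_a is farthest from the stove's front.
- joint_e (a point): Joint of the gas connection, fifth and last, where the elbow's collar ends and the elbow turns to the stove: point on the top line of the metal, 66 mm above the counter. The five joints lie on one straight level line, 25 mm apart; joint_a is farthest from the stove's front.
- wrench: Bystander, loose: open-ended wrench 170 mm long, lying.
- tape: Bystander, loose: white roll of thread tape, 54 mm across, 14 mm high, lying. Origin at the underside's centre.
- sauce: Bystander, loose: amber sauce bottle, 60 mm across, 160 mm tall. Origin at the underside's centre.
- jar: Bystander, loose: glass jar with steel cap, 56 mm across, 85 mm tall. Origin at the underside's centre.
- bowl: Bystander, loose: steel bowl, 110 mm across, 50 mm high. Origin at the underside's centre.
- cup: Bystander, loose: white cup, 72 mm across, 75 mm high. Origin at the underside's centre.
Things that resemble listed ones, but are neither listed nor needed, are in the scene too. What is meant by the detector is not green or yellow, and is the smaller of those in its own colour.

How it is judged:
On the way, in this order (a step that is already met when the one before it is completed fails the run):
1. the held detector's tip is within 12 mm of joint 1 for 0.4 s (distance between detector and joint_a below 0.012 m and contact force between the fingers and detector above 0.5 N), for 0.4 s.
2. the held detector's tip is within 12 mm of joint 2 for 0.4 s (distance between detector and joint_b below 0.012 m and contact force between the fingers and detector above 0.5 N), for 0.4 s.
3. the held detector's tip is within 12 mm of joint 3 for 0.4 s (distance between detector and joint_c below 0.012 m and contact force between the fingers and detector above 0.5 N), for 0.4 s.
4. the held detector's tip is within 12 mm of joint 4 for 0.4 s (distance between detector and joint_d below 0.012 m and contact force between the fingers and detector above 0.5 N), for 0.4 s.
5. the held detector's tip is within 12 mm of joint 5 for 0.4 s (distance between detector and joint_e below 0.012 m and contact force between the fingers and detector above 0.5 N), for 0.4 s.
6. the detector stands back in its dock, let go (horizontal distance between detector and dock below 0.008 m and height (world z) of detector below 0.012 m and angle between detector's own z axis and vertical below 0.15 rad and contact force between detector and the arm below 0.1 N and contact force between detector and the fingers below 0.1 N and linear speed of detector below 0.02 m/s), for 0.3 s.
7. the dial is held at its third click by the gripper for one second (value of joint dial above 0.87 rad and velocity of joint dial between -0.15 and 0.15 rad/s and contact force between the fingers and dial above 1.5 N), for 1 s.
At the end, for the whole second after the job is handed in: The detector stands released and upright in its dock (tip within 8 mm of the dock's axis and below 12 mm, tilt under 0.15 rad), and the gripper's fingers still push on the dial (over 1.5 N) and keep it still at its third click (over 0.87 rad) (all of step 6 and all of step 7); the arm keeps its last pose, push and grip.
It fails at once if the detector is pressed hard on the stove or its gas connection (over 15 N) (contact force between detector and stove above 15 N).
It fails at once if the detector is tipped over or dropped (angle between detector's own z axis and vertical above 1.2 rad).
It fails at once if the dial is opened while the detector is out of its dock (value of joint dial above 0.25 rad and horizontal distance between detector and dock above 0.03 m).
It fails at once if the dial is forced (over 45 N) (contact force between the arm and dial above 45 N).
It fails at once if a bystander is moved more than 30 mm (distance of any of wrench, tape, sauce, jar, bowl, cup from where it was at the start of the episode above 0.03 m).
It also fails if it takes over 72 s, if anything falls off the work surface, if the arm or the gripper's body presses on something with over 40 N, if the wrist force passes 120 N, or if a joint passes its speed limit or range.

## Working session

There is one attempt and no reset: what is moved stays moved. The work goes in short steps, Python scripts to look and compute and a shell command to move; the robot and the scene stay as the last step left them, time stands still between calls to the robot, and variables do not carry over. Pictures are saved under pics/ and viewed, and the job is handed in when it is done.

```bash
ls; mkdir -p pics; python3 - <<'E'
from cell import robot
import cv2
print(robot.observe())
for n in ["scene","top","wrist"]:
    im=robot.read_camera(n); cv2.imwrite(f"pics/{n}0.png",im[:,:,::-1]); print(n,robot.calibration(n))
    for q in ["detector","dock","stove","dial","dial_end","valve_axis","joint_a"]:
        try: print(q,[(round(d['p'],2),round(d['xy'][0]*560),round(d['xy'][1]*420)) for d in robot.find_in(n,q)][:6])
        except Exception as e: print(q,e)
E
```

```text
pics
{'time': 0.0, 'qpos': array([-1.41800480e+00,  3.42742666e-01,  1.52502159e+00,  4.53686420e-06,
        1.27542918e+00, -1.46036232e-01]), 'qvel': array([-0.00169826, -0.00091207,  0.0004464 , -0.00109983, -0.00038088,
        0.00024325]), 'joint_efforts': array([ 1.25572511e-03, -4.31237555e+01, -2.44221461e+01,  7.17766816e-02,
        5.59993798e-02, -1.49257453e-04]), 'tool_pos': array([ 0.15450003, -0.5013132 ,  0.22603304]), 'tool_rot': array([-3.14000955e+00, -2.37233425e-04,  2.98826249e-01]), 'contact_force': array([ 0.42248363,  0.35072998, -0.80951031]), 'torque': array([ 0.01685127, -0.06895338, -0.00697873]), 'opening': 0.09144825418400455}
scene {'vfov': 44.12120568763688, 'cx': 278.450195275482, 'cy': 213.88429631121664, 'rvec': array([ 1.68424693,  1.6735759 , -0.79707314]), 'tvec': array([ 0.00655379, -0.24723431,  1.88021699])}
detector [(0.88, 429, 216), (0.84, 374, 186), (0.83, 397, 214), (0.69, 347, 201)]
dock [(0.81, 391, 240)]
stove [(0.79, 249, 259)]
dial [(0.65, 236, 200)]
dial_end [(0.46, 235, 197)]
valve_axis [(0.57, 246, 259), (0.27, 149, 201)]
joint_a [(0.85, 248, 261)]
top {'vfov': 44.35650297325875, 'cx': 277.26806632349064, 'cy': 215.00063418295866, 'rvec': array([ 2.18685752, -2.1540855 ,  0.08915   ]), 'tvec': array([-0.04007704,  0.52548938,  1.55907068])}
detector [(0.67, 129, 214), (0.64, 173, 244), (0.62, 198, 226), (0.53, 158, 208), (0.38, 343, 265)]
dock [(0.91, 167, 211)]
stove [(0.63, 303, 171)]
dial [(0.8, 315, 230), (0.16, 304, 177)]
dial_end [(0.68, 314, 233)]
valve_axis [(0.6, 307, 175), (0.29, 167, 212)]
joint_a [(0.67, 300, 171), (0.57, 169, 212)]
wrist {'vfov': 60.18809140326668, 'cx': 280.8938900273387, 'cy': 207.8125914303187, 'rvec': array([-2.35404655,  1.74031051,  0.22297166]), 'tvec': array([-0.52565716, -0.03138304,  0.38833333])}
detector []
dock []
stove []
dial []
dial_end []
valve_axis []
joint_a []
```

View pics/scene0.png

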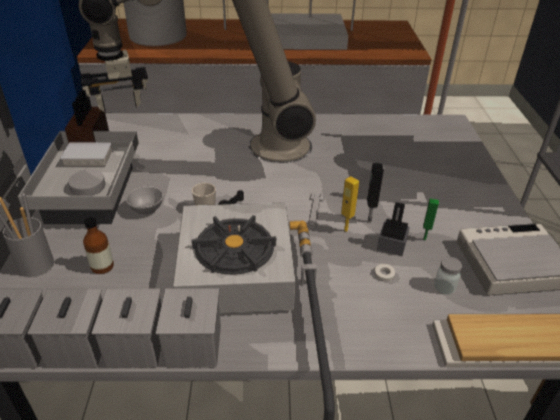

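View pics/top0.png

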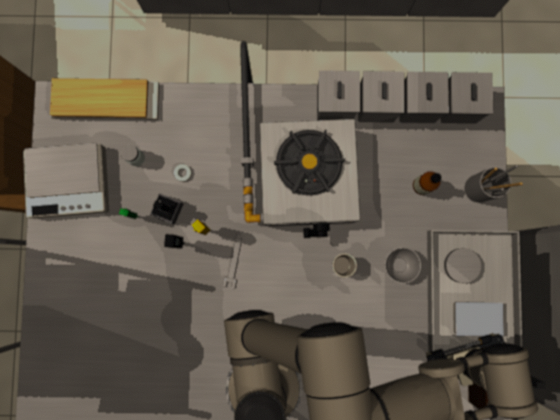

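View pics/wrist0.png

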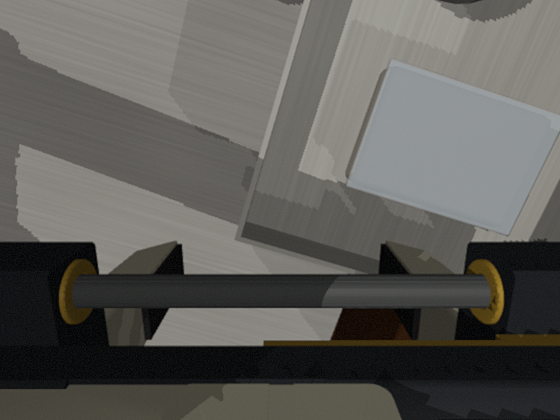

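```bash
cat > h.py <<'E'
import numpy as np,cv2
from cell import robot
def K(c):
    f=210/np.tan(np.radians(c['vfov']/2)); return np.array([[f,0,c['cx']],[0,f,c['cy']],[0,0,1]])
def unproj(c,px,z):
    R=cv2.Rodrigues(np.array(c['rvec'],float))[0]; t=np.array(c['tvec'],float)
    C=-R.T@t; d=R.T@np.linalg.inv(K(c))@np.array([px[0],px[1],1.]); return C+d*(z-C[2])/d[2]
def proj(c,P):
    return cv2.projectPoints(np.array(P,float).reshape(-1,1,3),np.array(c['rvec'],float),np.array(c['tvec'],float),K(c),None)[0].reshape(-1,2)
def crop(im,x0,y0,x1,y1,s,name):
    cv2.imwrite(name,cv2.resize(im[y0:y1,x0:x1],None,fx=s,fy=s,interpolation=cv2.INTER_CUBIC))
E
python3 - <<'E'
from h import *
t=cv2.imread('pics/top0.png'); s=cv2.imread('pics/scene0.png')
crop(t,230,110,370,250,4,'pics/t_stove.png'); crop(t,110,160,250,290,5,'pics/t_dock.png'); crop(s,330,150,450,290,4,'pics/s_dock.png'); crop(s,170,180,330,310,5,'pics/s_stove.png')
E
```

```text
(no output)
```

View pics/t_stove.png

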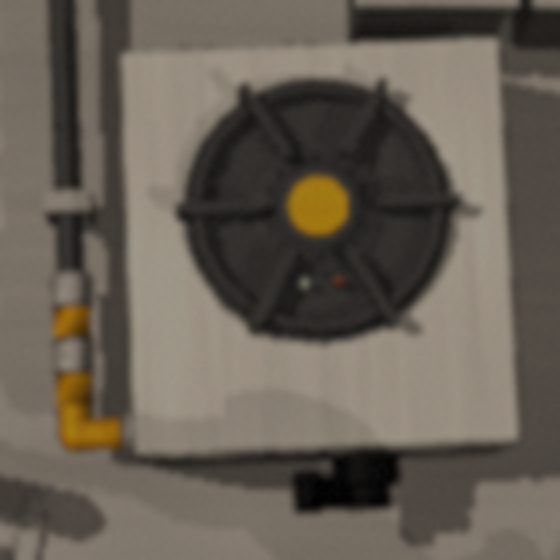

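View pics/t_dock.png

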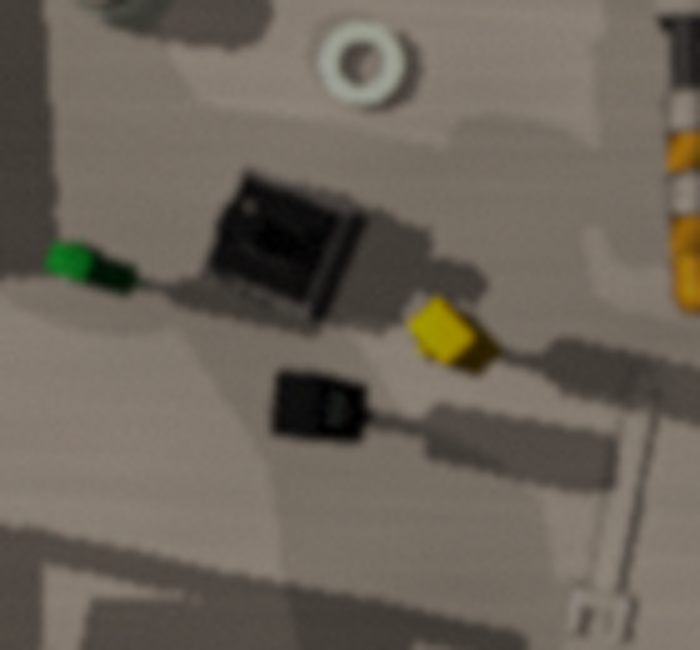

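View pics/s_dock.png

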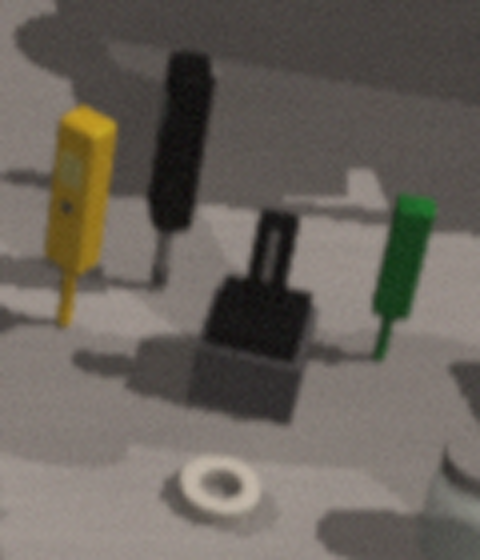

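View pics/s_stove.png

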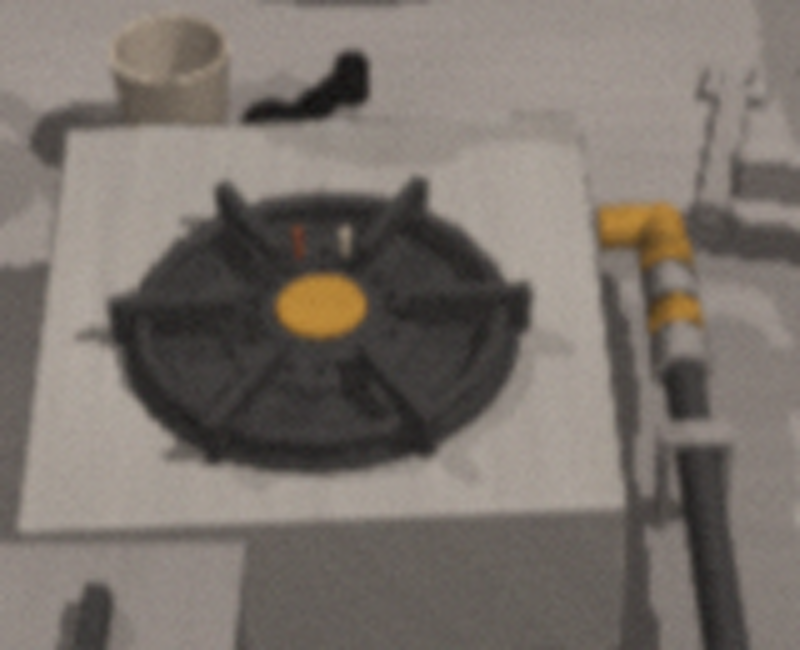

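```bash
python3 - <<'E'
from h import *
c=robot.calibration('top'); s=robot.calibration('scene')
g=lambda x,y:(230+x/4-.4,110+y/4-.4)
P=[unproj(c,g(*p),.115)[:2] for p in [(122,53),(498,40),(517,440),(133,455)]]
print('stove corners',np.round(P,4),'c',np.mean(P,0))
P=np.array(P); d1=P[0]-P[3];d2=P[1]-P[2];print([np.degrees(np.arctan2(*v[::-1])) for v in(d1,d2,P[0]-P[1],P[3]-P[2])],[np.linalg.norm(v) for v in (d1,d2,P[0]-P[1],P[3]-P[2])])
for p in [(70,272),(71,305),(72,337),(74,372),(75,405)]: print('joint',unproj(c,g(*p),.066))
# scene crop
gs=lambda x,y:(170+x/5-.4,180+y/5-.4)
for p in [(682,362),(678,325),(675,297),(670,265),(662,232)]: print('joint s',unproj(s,gs(*p),.066))
for p in [(70,128),(578,125),(625,510),(20,530)]: print('stove s',unproj(s,gs(*p),.115))
gd=lambda x,y:(110+x/5-.4,160+y/5-.4)
for p in [(250,178),(345,213),(308,305),(212,262)]: print('collar',unproj(c,gd(*p),.066))
gq=lambda x,y:(330+x/4-.4,150+y/4-.4)
for p in [(232,280),(312,292),(298,360),(203,338)]: print('collar s',unproj(s,gq(*p),.066))
print('dettop s',unproj(s,gq(280,215),.144), 'top', unproj(c,gd(270,240),.144))
E
```

```text
stove corners [[ 0.7893  0.0217]
 [ 0.8027 -0.2546]
 [ 0.5078 -0.2689]
 [ 0.4929  0.0083]] c [ 0.64819612 -0.12336507]
[np.float64(2.596084587824933), np.float64(2.7704308314873556), np.float64(92.77785662638973), np.float64(93.09380909157197)] [np.float64(0.29677782064222996), np.float64(0.29524572813745215), np.float64(0.27665783790135146), np.float64(0.27756532505759723)]
joint [0.63394462 0.06005674 0.066     ]
joint [0.60887984 0.05878279 0.066     ]
joint [0.58464547 0.05752826 0.066     ]
joint [0.55822817 0.05548064 0.066     ]
joint [0.53338628 0.05421909 0.066     ]
joint s [0.63958263 0.05630088 0.066     ]
joint s [0.61094528 0.05573119 0.066     ]
joint s [0.58862789 0.05530163 0.066     ]
joint s [0.56241146 0.05394736 0.066     ]
joint s [0.53454875 0.05094645 0.066     ]
stove s [ 0.50569229 -0.27164783  0.115     ]
stove s [0.50216235 0.00461266 0.115     ]
stove s [0.79281092 0.01975162 0.115     ]
stove s [ 0.80511243 -0.25495995  0.115     ]
collar [0.57674922 0.32213302 0.066     ]
collar [0.55640558 0.26422313 0.066     ]
collar [0.50068749 0.28457649 0.066     ]
collar [0.52568759 0.34311741 0.066     ]
collar s [0.50615444 0.29160697 0.066     ]
collar s [0.51925385 0.34498337 0.066     ]
collar s [0.59074468 0.32074043 0.066     ]
collar s [0.56833259 0.26093519 0.066     ]
dettop s [0.5337168  0.30759603 0.144     ] top [0.53146034 0.29064339 0.144     ]
```

```bash
python3 - <<'E'
from h import *
c=robot.calibration('top'); s=robot.calibration('scene')
gd=lambda x,y:(110+x/5-.4,160+y/5-.4)
gq=lambda x,y:(330+x/4-.4,150+y/4-.4)
from scipy.optimize import least_squares
for n,base,top,ttop in [('yellow',(66,322),(88,112),(440,325)),('dark',(158,285),(190,58),(295,400)),('green',(380,358),(415,200),(68,260)),('det',None,(280,215),(265,240))]:
    if base: print(n,'base',unproj(s,gq(*base),0.0)[:2])
    f=lambda X:np.r_[proj(s,X)[0]-gq(*top),proj(c,X)[0]-gd(*ttop)]
    r=least_squares(f,[.5,.3,.15]);print(n,'top',r.x,r.fun)
E
```

```text
yellow base [0.47364644 0.18526177]
yellow top [0.48099454 0.18305249 0.19040796] [ 0.56524424 -0.04688671  0.5780475   0.06141272]
dark base [0.43076649 0.25898638]
dark top [0.43786367 0.25733904 0.20578792] [ 0.8434349  -0.09121984  0.83516201  0.11534264]
green base [0.51321868 0.40617218]
green top [0.51787312 0.40317738 0.14515639] [ 0.63444288 -0.09864672  0.66887206  0.13251101]
det top [0.53266621 0.30148715 0.14218259] [-2.46952903  0.30032438 -2.63424823 -0.40870179]
```

```bash
cat >> h.py <<'E'
from scipy.spatial.transform import Rotation as Ro
def tool(o=None):
    o=o or robot.observe(); return np.array(o['tool_pos']),Ro.from_euler('xyz',o['tool_rot']).as_matrix()
def shift(P,yaw=None):
    """print shift in tool axes mm to world P, and turn deg to tool x yaw (deg)"""
    p,R=tool(); d=R.T@(np.array(P)-p)*1000
    tx=np.degrees(np.arctan2(R[1,0],R[0,0]))
    print('shift',np.round(d,1),'toolx yaw',round(tx,2), 'turn', None if yaw is None else round(-((yaw-tx+180)%360-180),2), 'z',np.round(R[:,2],4))
E
python3 - <<'E'
from h import *
c=robot.calibration('wrist'); R=cv2.Rodrigues(c['rvec'])[0]; C=-R.T@c['tvec']; p,T=tool()
print('cam in tool',T.T@(C-p), (T.T@R.T).round(3))
shift([.38,-.3,.33],0); shift([.50,0.0,.33],0);shift([.54,0.304,.33],0)
print(robot.observe()['time'])
E
```

```text
cam in tool [ 0.0672001   0.00052515 -0.15717744] [[-0.001 -0.968 -0.253]
 [ 1.    -0.001  0.   ]
 [-0.    -0.253  0.968]]
shift [ 274.8 -126.5 -103.3] toolx yaw 17.12 turn 17.12 z [-0.e+00 -1.e-04 -1.e+00]
shift [ 477.8 -377.9 -103.3] toolx yaw 17.12 turn 17.12 z [-0.e+00 -1.e-04 -1.e+00]
shift [ 605.5 -656.6 -103.3] toolx yaw 17.12 turn 17.12 z [-0.e+00 -1.e-04 -1.e+00]
1.2
```

```bash
python3 -m pendant '[[[34,-16,-30],4],[[69,-32,-60],8],[[103,-48,-90],12],[[138,-64,-103],17],[[172,-80,-103],17],[[206,-95,-103],17],[[240,-110,-103],17],[[275,-127,-103],17],[[310,-158,-103],17],[[338,-189,-103],17]]' 1 20; python3 - <<'E'
from h import *
shift([.54-.03,0.304,.33],0)
E
```

```text
time: 2.03
tool_pos: [0.4206, -0.2256, 0.3295]
tool_rot: [3.142, -0.0, 0.002]
contact_force: [-0.3, -0.8, -0.5]
opening: 0.092
shift [ 9.050e+01 -5.294e+02 -5.000e-01] toolx yaw 0.12 turn 0.12 z [ 2.e-04 -0.e+00 -1.e+00]
```

```bash
python3 -m pendant '[[[7,-40,0],3],[[14,-80,0],6],[[21,-120,0],9],[[28,-160,0],12],[[35,-200,0],15],[[42,-240,0],18],[[49,-280,0],21],[[56,-320,0],21],[[63,-360,0],21],[[70,-400,0],21]]'; python3 - <<'E'
from h import *
o=robot.observe(); c=robot.calibration('wrist'); im=robot.read_camera('wrist'); cv2.imwrite('pics/w1.png',im[:,:,::-1])
shift([.54-.03,0.304,.33],-21)
E
```

```text
time: 2.87
tool_pos: [0.4897, 0.1767, 0.3296]
tool_rot: [-3.141, -0.001, -0.364]
contact_force: [1.4, -1.3, 0.6]
opening: 0.0916
shift [ -23.7 -120.1   -0.4] toolx yaw -20.6 turn 0.4 z [ 3.0e-04  4.6e-03 -1.0e+00]
```

View pics/w1.png

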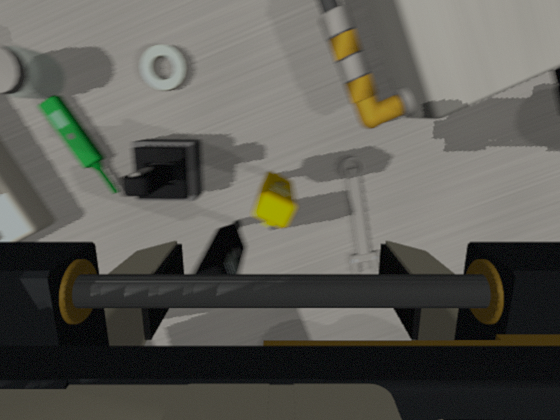

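```bash
python3 - <<'E'
from h import *
import pickle
pickle.dump(robot.calibration('wrist'),open('w1.pkl','wb'))
t=cv2.imread('pics/w1.png'); crop(t,110,120,230,220,6,'pics/w1d.png'); crop(t,310,0,430,140,4.2,'pics/w1j.png')
E
```

```text
(no output)
```

View pics/w1d.png

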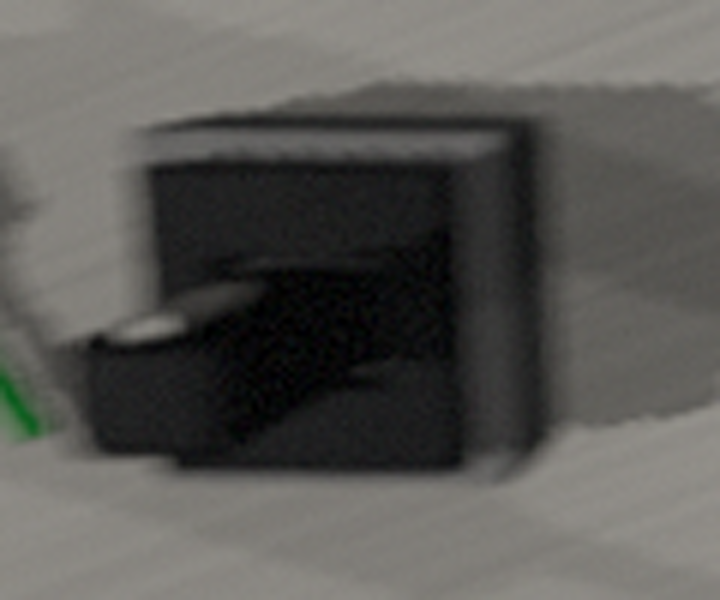

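View pics/w1j.png

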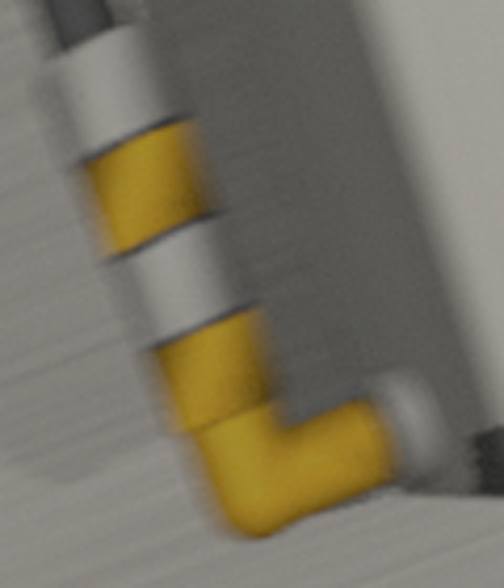

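```bash
python3 - <<'E'
from h import *
c=robot.calibration('wrist')
gd=lambda x,y:(110+x/6-.4,120+y/6-.4)
P=np.array([unproj(c,gd(*p),.066)[:2] for p in [(148,165),(455,165),(462,468),(170,465)]])
print(P.round(4),P.mean(0)); 
for i in range(4):
    v=P[(i+1)%4]-P[i]; print(np.linalg.norm(v).round(4),np.degrees(np.arctan2(v[1],v[0])).round(1))
gj=lambda x,y:(310+x/4.2-.4,y/4.2-.4)
J=[]
for a,b in [((45,72),(150,25)),((80,160),(195,120)),((108,258),(220,213)),((155,348),(262,305)),((185,432),(275,400))]:
    J.append(unproj(c,gj((a[0]+b[0])/2,(a[1]+b[1])/2),.05)[:2])
J=np.array(J);print(J.round(4), np.diff(J,axis=0).round(4))
im=robot.read_camera('wrist'); cv2.imwrite('pics/w2.png',im[:,:,::-1]); c2=robot.calibration('wrist'); print(c['tvec']-c2['tvec'])
t=im[:,:,::-1]; crop(t,110,110,230,210,6,'pics/w2d.png'); crop(t,310,0,430,140,4.2,'pics/w2j.png')
E
```

```text
[[0.5773 0.331 ]
 [0.5565 0.2758]
 [0.5017 0.2993]
 [0.5227 0.3534]] [0.53952439 0.31487715]
0.0589 -110.6
0.0596 156.8
0.058 68.8
0.059 -22.3
[[0.6337 0.0691]
 [0.6093 0.0662]
 [0.5846 0.0669]
 [0.5585 0.0627]
 [0.5343 0.0642]] [[-0.0244 -0.0029]
 [-0.0247  0.0007]
 [-0.0261 -0.0042]
 [-0.0242  0.0015]]
[ 0.00481227 -0.00138631 -0.00104571]
```

View pics/w2d.png

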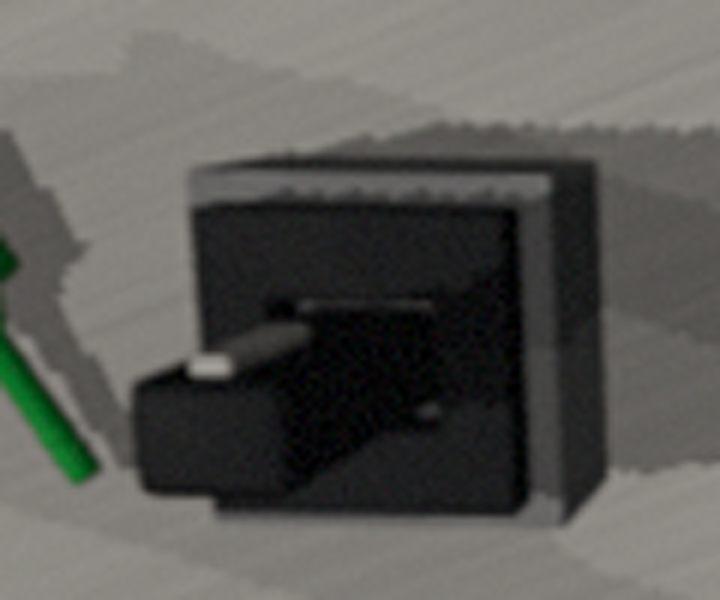

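View pics/w2j.png

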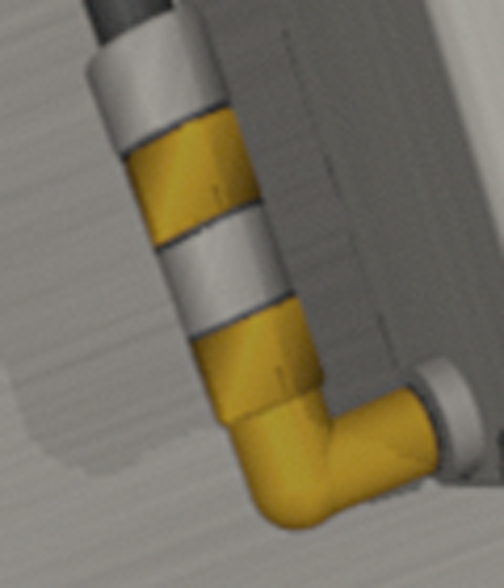

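```bash
python3 - <<'E'
from h import *
c=robot.calibration('wrist'); t=robot.calibration('top')
gd=lambda x,y:(110+x/6-.4,110+y/6-.4)
P=np.array([unproj(c,gd(*p),.066)[:2] for p in [(195,207),(520,205),(527,515),(215,515)]])
print(P.round(4),P.mean(0)); 
for i in range(4):
    v=P[(i+1)%4]-P[i]; print(np.linalg.norm(v).round(4),np.degrees(np.arctan2(v[1],v[0])).round(1))
gj=lambda x,y:(310+x/4.2-.4,y/4.2-.4)
J=[]
for a,b in [((92,65),(195,15)),((123,155),(230,103)),((155,247),(262,200)),((192,340),(297,293)),((222,425),(325,378))]:
    J.append(unproj(c,gj((a[0]+b[0])/2,(a[1]+b[1])/2),.05)[:2])
J=np.array(J);print(J.round(4), np.diff(J,axis=0).round(4))
# joint prediction in top image
D=np.array([np.cos(np.radians(21.)),0]);
shift(np.r_[P.mean(0)-0.06*np.array([np.cos(np.radians(-21.5)),np.sin(np.radians(-21.5))]),.33],-21.5)
o=robot.observe();print(o['tool_pos'],o['time'])
E
```

```text
[[0.5765 0.3167]
 [0.555  0.2584]
 [0.499  0.2818]
 [0.5207 0.3397]] [0.53782486 0.29918183]
0.0621 -110.2
0.0607 157.3
0.0618 69.4
0.0603 -22.4
[[0.6311 0.0533]
 [0.608  0.0518]
 [0.583  0.0508]
 [0.5573 0.0487]
 [0.5335 0.0478]] [[-0.0231 -0.0015]
 [-0.025  -0.0009]
 [-0.0257 -0.0021]
 [-0.0238 -0.001 ]]
shift [ -56.8 -129.8   -0.9] toolx yaw -20.52 turn 0.98 z [-3.0e-04  1.8e-03 -1.0e+00]
[0.48967982 0.17974292 0.32889187] 2.9667
```

```bash
python3 -m pendant '[[[-18,-40,0],1],[[-36,-80,0],1],[[-50,-115,0],1],[[-57,-130,0],1],[[-57,-130,0],1],[[-57,-130,0],1]]'; python3 - <<'E'
from h import *
im=robot.read_camera('wrist'); cv2.imwrite('pics/w3.png',im[:,:,::-1])
t=im[:,:,::-1]; crop(t,200,110,360,240,5,'pics/w3d.png')
E
```

```text
time: 3.47
tool_pos: [0.4816, 0.3218, 0.3287]
tool_rot: [-3.141, 0.001, -0.374]
contact_force: [-0.3, -0.5, 0.5]
opening: 0.0918
```

View pics/w3.png

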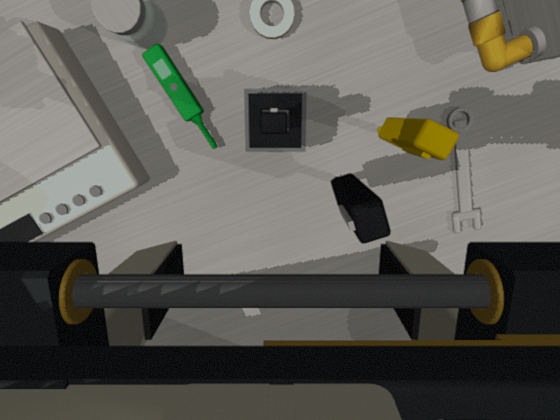

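View pics/w3d.png

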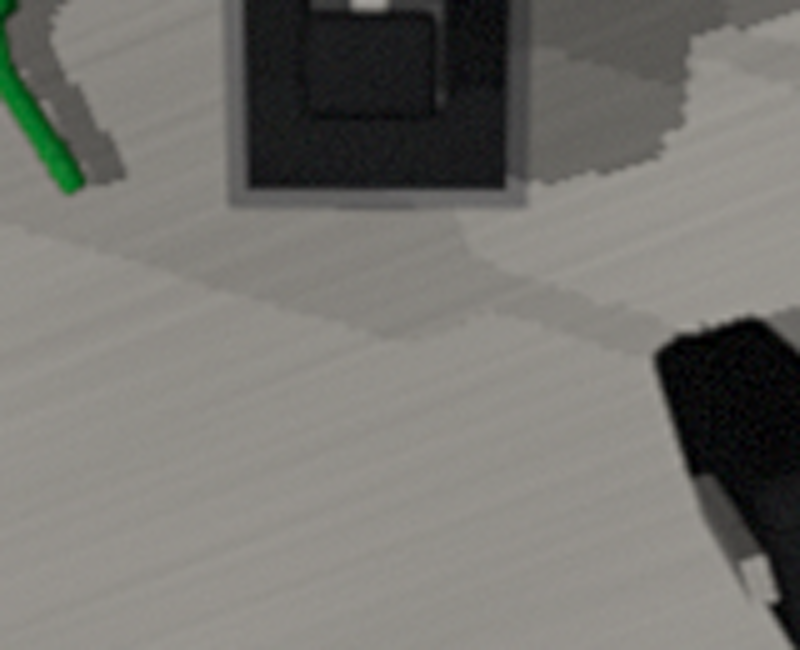

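```bash
python3 - <<'E'
from h import *
t=cv2.imread('pics/w3.png'); crop(t,235,75,320,165,7,'pics/w3e.png')
E
```

```text
(no output)
```

View pics/w3e.png

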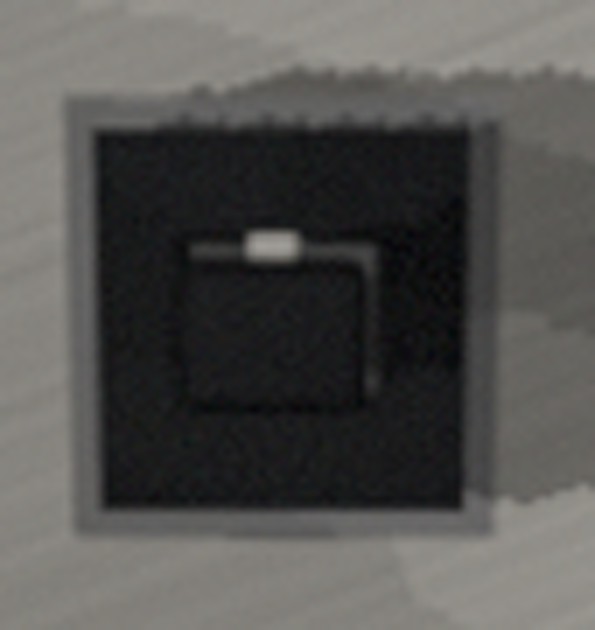

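```bash
python3 - <<'E'
from h import *
c=robot.calibration('wrist')
g=lambda x,y:(235+x/7-.43,75+y/7-.43)
def q(L,z):
    P=np.array([unproj(c,g(*p),z)[:2] for p in L]); print(P.mean(0).round(4),[(np.linalg.norm(P[(i+1)%4]-P[i]).round(4),np.degrees(np.arctan2(*(P[(i+1)%4]-P[i])[::-1])).round(1)) for i in range(4)]); return P.mean(0)
a=q([(97,130),(468,127),(464,508),(101,508)],.066)
b=q([(187,262),(362,262),(362,408),(187,408)],.144)
shift(np.r_[(a+b)/2,.24],-21.0);shift(np.r_[b,.24],-21.0)
E
```

```text
[0.5394 0.3047] [(np.float64(0.0586), np.float64(-111.1)), (np.float64(0.0596), np.float64(158.6)), (np.float64(0.0595), np.float64(68.4)), (np.float64(0.0592), np.float64(-22.2))]
[0.5391 0.3046] [(np.float64(0.0228), np.float64(-111.6)), (np.float64(0.0187), np.float64(158.6)), (np.float64(0.0231), np.float64(68.4)), (np.float64(0.0187), np.float64(-22.4))]
shift [59.4 -5.9 88.8] toolx yaw -21.5 turn -0.5 z [-7.e-04  8.e-04 -1.e+00]
shift [59.3 -5.8 88.8] toolx yaw -21.5 turn -0.5 z [-7.e-04  8.e-04 -1.e+00]
```

```bash
python3 -m pendant '[[[30,-3,0],0],[[59,-6,20],0],[[59,-6,60],0],[[59,-6,100],0],[[59,-6,140],0],[[59,-6,140],0]]' 0.65 15; python3 - <<'E'
from h import *
shift([.5393,.3047,.098],-21.5)
E
```

```text
time: 4.02
tool_pos: [0.5352, 0.301, 0.1807]
tool_rot: [3.131, 0.012, -0.378]
contact_force: [-1.2, -0.6, -0.6]
opening: 0.0607
shift [ 3.4 -5.9 82.6] toolx yaw -21.66 turn -0.16 z [-0.015  -0.0054 -0.9999]
```

```bash
python3 -m pendant '[[[3,-6,20],0],[[3,-6,40],0],[[3,-6,40],0],[[3,-6,40],0]]'; python3 - <<'E'
from h import *
shift([.5393,.3047,.098],-21.5)
E
```

```text
time: 4.35
tool_pos: [0.5403, 0.3044, 0.1422]
tool_rot: [3.131, 0.011, -0.379]
contact_force: [0.1, 0.2, 0.9]
opening: 0.0598
shift [-0.6 -0.4 44.2] toolx yaw -21.73 turn -0.23 z [-0.0145 -0.0054 -0.9999]
```

```bash
python3 -m pendant '[[[0,0,20],0],[[-0.5,-0.5,40],0],[[-0.6,-0.4,44],0],[[-0.6,-0.4,44],0],[[-0.6,-0.4,44],0]]'; python3 - <<'E'
from h import *
shift([.5393,.3047,.098],-21.5)
im=robot.read_camera('wrist'); cv2.imwrite('pics/w4.png',im[:,:,::-1])
im=robot.read_camera('scene'); crop(im[:,:,::-1],320,120,460,260,5,'pics/s4.png')
E
```

```text
time: 4.77
tool_pos: [0.5404, 0.305, 0.1005]
tool_rot: [3.133, 0.009, -0.379]
contact_force: [0.4, -0.2, -0.2]
opening: 0.0594
shift [-0.9  0.7  2.5] toolx yaw -21.73 turn -0.23 z [-0.0117 -0.0043 -0.9999]
```

View pics/w4.png

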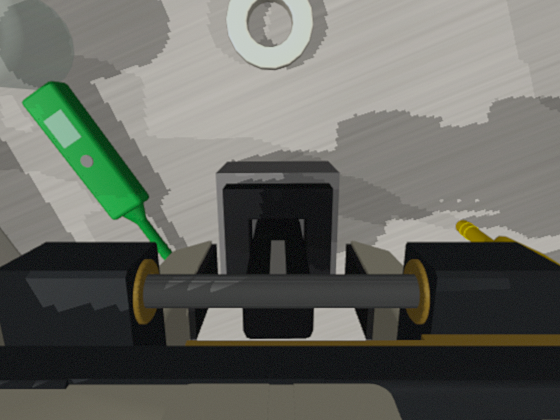

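View pics/s4.png

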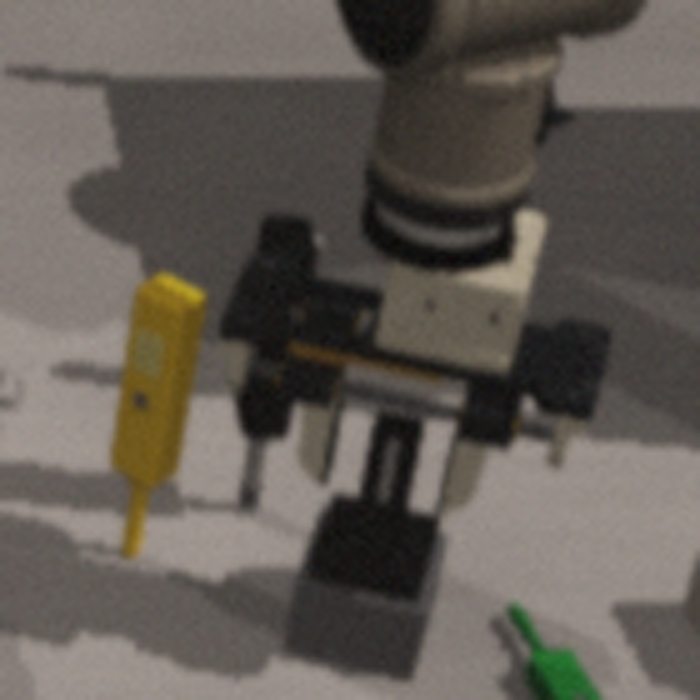

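```bash
python3 -m pendant '[[[-0.8,0.7,2],0],[[-0.8,0.7,2],0],[[-0.8,0.7,2],0],[[-0.8,0.7,2],0],[[-0.8,0.7,2],0],[[-0.8,0.7,2],0]]' 0 25; python3 - <<'E'
from h import *
shift([.5393,.3047,.098],-21.5)
E
```

```text
time: 5.37
tool_pos: [0.5395, 0.305, 0.0985]
tool_rot: [3.134, 0.009, -0.379]
contact_force: [0.5, 1.9, 0.0]
opening: 0.0256
shift [-0.1  0.3  0.5] toolx yaw -21.72 turn -0.22 z [-0.011  -0.0037 -0.9999]
```

```bash
python3 -m pendant '[[[0,0,-8],0],[[0,0,-18],0],[[0,0,-35],0],[[0,0,-55],0],[[0,0,-80],0],[[0,0,-105],0],[[0,0,-120],0],[[0,0,-130],0],[[0,0,-130],0],[[0,0,-130],0]]'; python3 - <<'E'
from h import *
p,R=tool();print(p,R[:,2])
shift([.60,.17,.23],-30); shift([.55,.12,.23],2.7)
E
```

```text
time: 6.2
tool_pos: [0.5408, 0.3053, 0.2286]
tool_rot: [3.134, 0.009, -0.379]
contact_force: [-0.2, -1.1, -1.3]
opening: 0.0263
[0.5408219  0.30534652 0.2286078 ] [-0.01076858 -0.00366521 -0.9999353 ]
shift [105.1 103.8  -1.5] toolx yaw -21.73 turn 8.27 z [-0.0108 -0.0037 -0.9999]
shift [ 77.1 168.8  -0.8] toolx yaw -21.73 turn -24.43 z [-0.0108 -0.0037 -0.9999]
```

```bash
python3 - <<'E'
from h import *
shift([.575,.18,.2286],-21.5); shift([.521,.08,.2286],-21.5)
E
```

```text
shift [7.820e+01 1.038e+02 1.000e-01] toolx yaw -21.73 turn -0.23 z [-0.0108 -0.0037 -0.9999]
shift [ 65.  216.7   1. ] toolx yaw -21.73 turn -0.23 z [-0.0108 -0.0037 -0.9999]
```

```bash
python3 -m pendant '[[[20,26,0],0],[[45,58,0],0],[[65,90,0],0],[[74,125,0],0],[[72,160,0],0],[[68,195,0],0],[[65,212,0],0],[[65,217,0],0],[[65,217,0],0],[[65,217,0],0]]'; python3 - <<'E'
from h import *
for i in range(2): im=robot.read_camera('wrist')
c=robot.calibration('wrist')
cv2.imwrite('pics/w5.png',im[:,:,::-1])
p,R=tool();print(p,R[:,2],robot.observe()['opening'])
im=robot.read_camera('scene'); cv2.imwrite('pics/s5.png',im[:,:,::-1])
E
```

```text
time: 7.03
tool_pos: [0.521, 0.0801, 0.229]
tool_rot: [3.134, 0.01, -0.38]
contact_force: [-0.4, 0.4, -2.0]
opening: 0.0258
[0.52120593 0.08074241 0.22914265] [-0.01130841 -0.00332075 -0.99993054] 0.025899555795772505
```

View pics/w5.png

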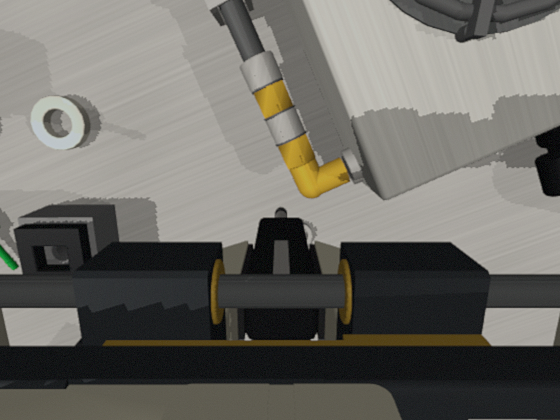

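View pics/s5.png

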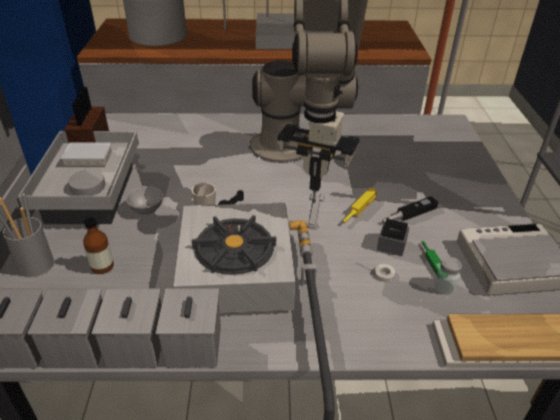

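```bash
python3 - <<'E'
from h import *
t=cv2.imread('pics/w5.png'); crop(t,220,30,380,230,3,'pics/w5j.png')
E
```

```text
(no output)
```

View pics/w5j.png

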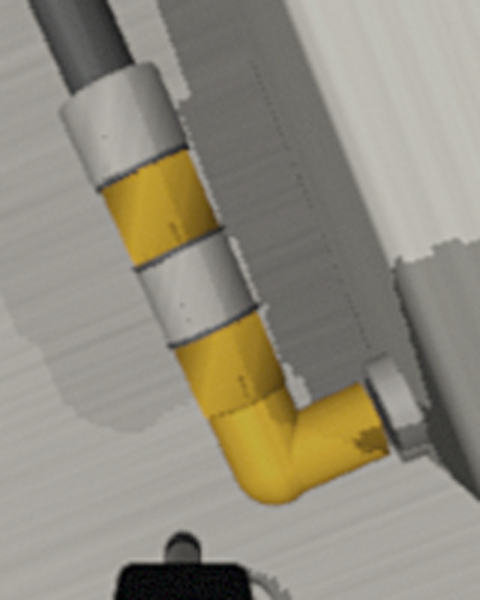

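```bash
python3 - <<'E'
from h import *
c=robot.calibration('wrist')
g=lambda x,y:(220+x/3-.33,30+y/3-.33)
J=np.array([unproj(c,g((a+e)/2,(b+f)/2),.051)[:2] for (a,b),(e,f) in [((63,105),(152,62)),((100,190),(187,148)),((135,270),(222,228)),((172,347),(258,305)),((206,420),(288,385))]])
print(J.round(4))
k=np.arange(5); A=np.c_[np.ones(5),k]; s=np.linalg.lstsq(A,J,rcond=None)[0]; print(s, np.degrees(np.arctan2(-s[1,1],-s[1,0])), np.linalg.norm(s[1])); print((A@s).round(4))
p,R=tool(); R0=Ro.from_euler('xyz',[3.134,.009,-.379]).as_matrix()
tip=R0.T@(np.array([.5393,.3047,.004])-np.array([.5395,.305,.0985])); print('tip in tool',tip, 'world',p+R@tip, 'proj',proj(c,p+R@tip), 'obs',unproj(c,g(183,545),.1345))
# top cam check
t=robot.calibration('top'); gt=lambda x,y:(230+x/4-.4,110+y/4-.4)
for q in [(70,272),(71,305),(72,337),(74,372),(75,405)]: print(unproj(t,gt(*q),.051)[:2])
E
```

```text
[[0.6329 0.0576]
 [0.6076 0.0568]
 [0.5828 0.0557]
 [0.5577 0.0538]
 [0.5323 0.0531]]
[[ 0.63285795  0.05779296]
 [-0.02510156 -0.00120528]] 2.74900753450302 0.025130484522036648
[[0.6329 0.0578]
 [0.6078 0.0566]
 [0.5827 0.0554]
 [0.5576 0.0542]
 [0.5325 0.053 ]]
tip in tool [ 0.00077568 -0.00036478  0.0944968 ] world [0.52098148 0.08047701 0.1346779 ] proj [[279.35108542 209.39454151]] obs [0.51923512 0.08015112 0.1345    ]
[0.63640587 0.06110728]
[0.611096   0.05982087]
[0.58662466 0.05855408]
[0.55994904 0.05648643]
[0.53486425 0.05521254]
```

```bash
cat >> h.py <<'E'
TIP=np.array([.0008,-.0004,.0945])
def tipto(P):
    p,R=tool(); t=p+R@TIP; print('tip',t.round(4),'shift',(R.T@(np.array(P)-t)*1000).round(1),'axis',R[:,2].round(4))
E
python3 - <<'E'
from h import *
tipto([.6415,.0589,.105]);tipto([.6415,.0589,.071])
E
```

```text
tip [0.521  0.0805 0.1347] shift [120.2 -24.6  28.4] axis [-0.0113 -0.0035 -0.9999]
tip [0.521  0.0805 0.1347] shift [120.5 -24.8  62.4] axis [-0.0113 -0.0035 -0.9999]
```

```bash
python3 -m pendant '[[[20,-4,0],0],[[50,-10,0],0],[[80,-16,5],0],[[105,-21,15],0],[[117,-24,25],0],[[120,-25,28],0],[[120,-25,28],0],[[120,-25,28],0]]'; python3 - <<'E'
from h import *
im=robot.read_camera('scene'); crop(im[:,:,::-1],240,110,380,290,4,'pics/s6.png')
im=robot.read_camera('wrist'); cv2.imwrite('pics/w6.png',im[:,:,::-1])
c=robot.calibration('scene');p,R=tool(); print('tip px',proj(c,p+R@TIP))
tipto([.6415,.0589,.071]);print(robot.observe()['contact_force'])
E
```

```text
time: 7.85
tool_pos: [0.641, 0.0605, 0.1996]
tool_rot: [3.134, 0.01, -0.377]
contact_force: [0.1, -0.1, 0.5]
opening: 0.0262
tip px [[308.22342956 240.64506584]]
tip [0.6411 0.0601 0.1064] shift [ 1.1  0.7 35.4] axis [-0.0104 -0.0034 -0.9999]
[-0.45404117  0.19237333 -0.73587952]
```

View pics/s6.png

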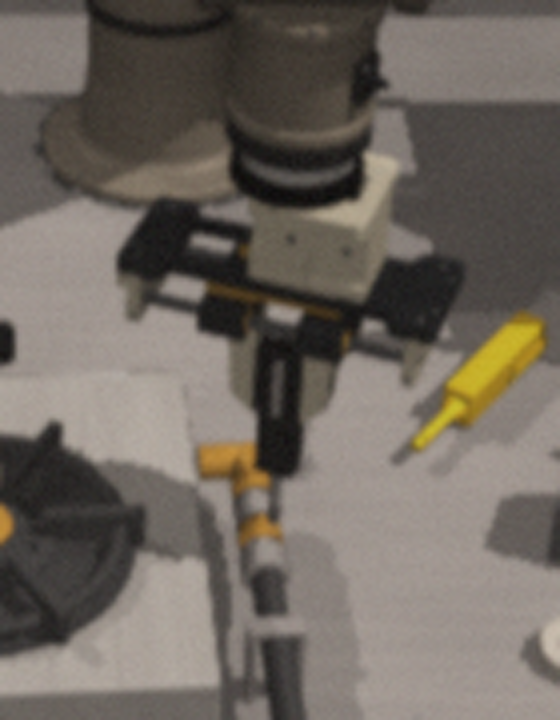

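View pics/w6.png

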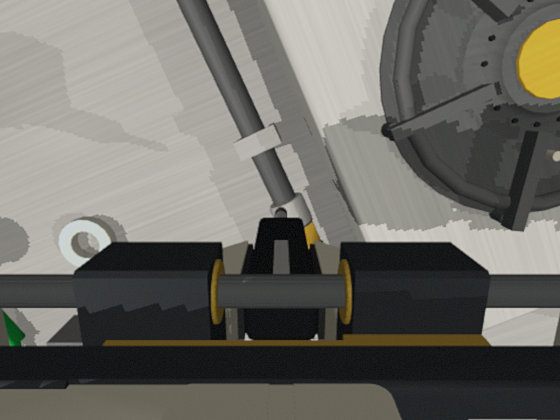

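```bash
python3 -m pendant '[[[1,1,8],0],[[1,1,17],0],[[1,1,25],0],[[1,1,31],0],[[1,1,34],0],[[1,1,35],0],[[1,1,35],0],[[1,1,35],0]]'; python3 - <<'E'
from h import *
im=robot.read_camera('scene'); crop(im[:,:,::-1],270,190,350,290,7,'pics/s7.png')
c=robot.calibration('scene');p,R=tool(); print('tip px',(proj(c,p+R@TIP)-[270,190])*7)
im=robot.read_camera('wrist'); cv2.imwrite('pics/w7.png',im[:,:,::-1])
c=robot.calibration('wrist');print(proj(c,p+R@TIP))
tipto([.6415,.0589,.071]);print(robot.observe()['contact_force'])
tipto([.6335,.0585,.071]);tipto([.533,.0535,.071]);tipto([.528,.0533,.071])
E
```

```text
time: 8.62
tool_pos: [0.6416, 0.0589, 0.1661]
tool_rot: [3.135, 0.008, -0.377]
contact_force: [-0.3, -0.2, -0.7]
opening: 0.0259
tip px [[259.23405922 426.19391056]]
[[279.311657   209.36086889]]
tip [0.6416 0.0586 0.0718] shift [-0.2 -0.2  0.8] axis [-0.0096 -0.0034 -0.9999]
[-0.02584653 -0.16906275 -1.21007801]
tip [0.6416 0.0586 0.0718] shift [-7.5  3.1  0.9] axis [-0.0096 -0.0034 -0.9999]
tip [0.6416 0.0586 0.0718] shift [-99.1  44.7   1.9] axis [-0.0096 -0.0034 -0.9999]
tip [0.6416 0.0586 0.0718] shift [-103.7   46.8    1.9] axis [-0.0096 -0.0034 -0.9999]
```

View pics/s7.png

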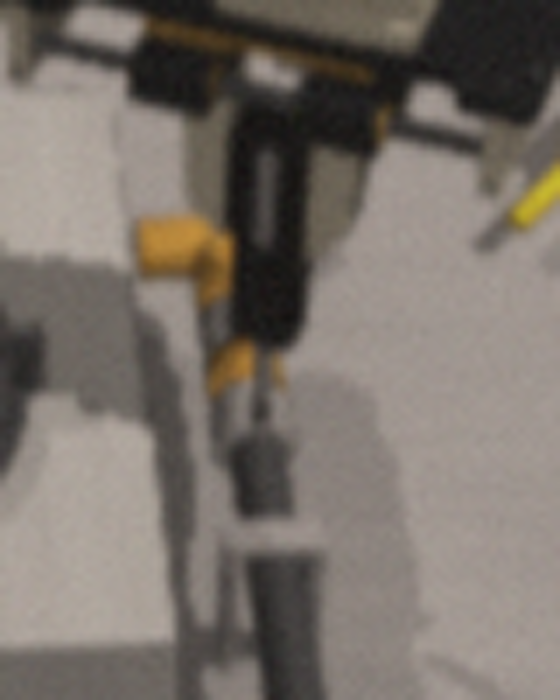

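View pics/w7.png

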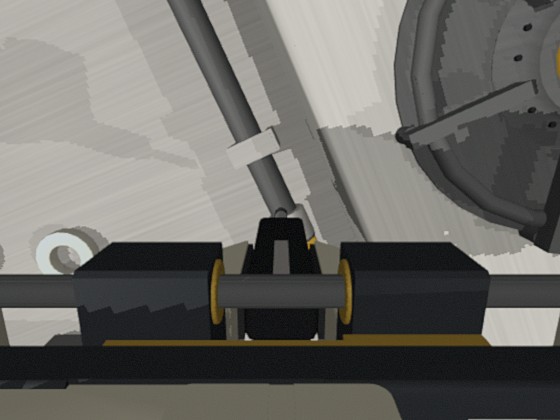

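```bash
python3 - <<'E'
from h import *
c=robot.calibration('wrist')
im=cv2.imread('pics/w7.png')
J=np.array([[.6335,.0585],[.533,.0535]]);u=(J[0]-J[1])/np.linalg.norm(J[0]-J[1]);n=np.array([-u[1],u[0]])
for dx in np.arange(-.01,.12,.005):
    for z,r,col in [(.05,0,(0,0,255)),(.066,0,(0,255,0))]:
        q=J[0]+u*dx; x=proj(c,[q[0],q[1],z])[0]; cv2.circle(im,tuple(int(round(v*4)) for v in x),2,col,-1,shift=2)
crop(im,150,0,340,250,3.2,'pics/w7o.png')
im=cv2.imread('pics/s7.png'); c=robot.calibration('scene')
for dx in np.arange(-.1,.08,.005):
    q=J[0]+u*dx
    for z,col in [(.066,(0,255,0))]:
        x=(proj(c,[q[0],q[1],z])[0]-[270,190]+.43)*7; cv2.circle(im,tuple(int(v) for v in x),3,col,-1)
cv2.imwrite('pics/s7o.png',im)
E
```

```text
(no output)
```

View pics/w7o.png

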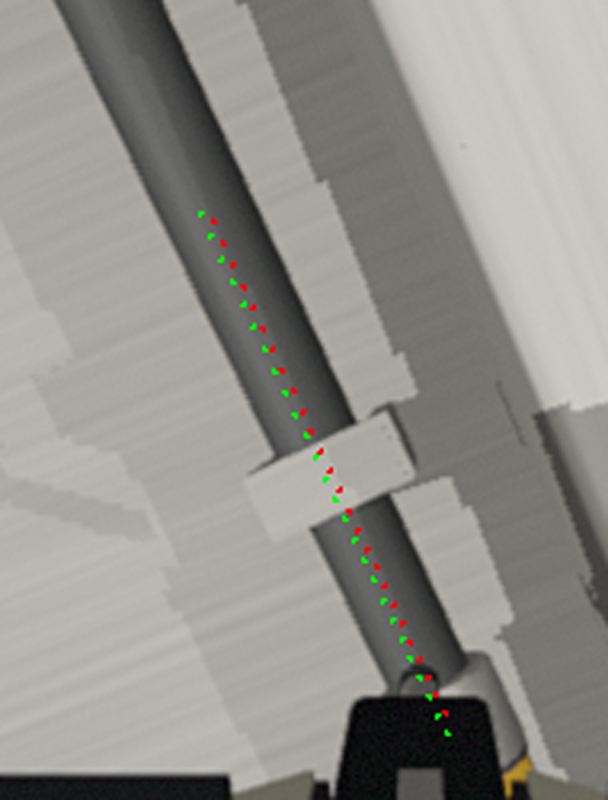

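View pics/s7o.png

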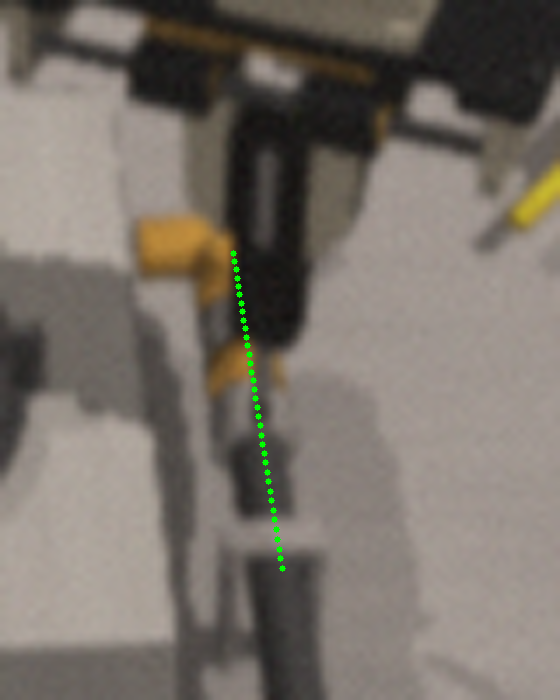

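```bash
python3 - <<'E'
from h import *
tipto([.6337,.057,.071]);tipto([.6166,.0562,.071]);
E
```

```text
tip [0.6416 0.0586 0.0718] shift [-6.8  4.4  0.9] axis [-0.0096 -0.0034 -0.9999]
tip [0.6416 0.0586 0.0718] shift [-22.4  11.5   1.1] axis [-0.0096 -0.0034 -0.9999]
```

```bash
python3 -m pendant '[[[-2.3,1.4,0.3],0],[[-4.6,2.9,0.6],0],[[-6.8,4.4,0.8],0],[[-9,5.4,0.9],0],[[-11.3,6.4,1],0],[[-13.6,7.4,1],0],[[-15.8,8.5,1],0],[[-18,9.5,1.1],0],[[-20.2,10.5,1.1],0],[[-22.4,11.5,1.1],0]]'; python3 - <<'E'
from h import *
tipto([.5947,.0551,.0715]);print(robot.observe()['contact_force'])
E
```

```text
time: 9.55
tool_pos: [0.6163, 0.0564, 0.1655]
tool_rot: [3.135, 0.008, -0.377]
contact_force: [0.1, 0.1, -1.6]
opening: 0.026
tip [0.6163 0.0562 0.071 ] shift [-19.7   9.   -0.3] axis [-0.0095 -0.0034 -0.9999]
[ 0.0609371   0.0881245  -1.56001596]
```

```bash
python3 -m pendant '[[[-2.3,1,0],0],[[-4.6,2.1,0],0],[[-6.8,3.1,0],0],[[-9.1,4.2,0],0],[[-11.4,5.2,0],0],[[-13.7,6.2,0],0],[[-16,7.3,0],0],[[-18.2,8.3,0],0],[[-20.5,9.4,0],0],[[-22.8,10.4,0],0]]'; python3 - <<'E'
from h import *
tipto([.5668,.0538,.0712]);print(robot.observe()['contact_force'])
E
```

```text
time: 10.38
tool_pos: [0.5911, 0.0551, 0.1657]
tool_rot: [3.135, 0.008, -0.377]
contact_force: [0.7, -0.1, -1.4]
opening: 0.0262
tip [0.5911 0.0549 0.0712] shift [-22.2   9.9   0.3] axis [-0.0095 -0.0034 -0.9999]
[ 0.65238395 -0.06688804 -1.38358376]
```

```bash
python3 -m pendant '[[[-2.3,1,0],0],[[-4.6,2.1,0],0],[[-6.8,3.1,0],0],[[-9.1,4.2,0],0],[[-11.4,5.2,0],0],[[-13.7,6.2,0],0],[[-16,7.3,0],0],[[-18.2,8.3,0],0],[[-20.5,9.4,0.2],0],[[-22.8,10.4,0.3],0]]'; python3 - <<'E'
from h import *
tipto([.5430,.0527,.0712]);tipto([.528,.0520,.0712]);print(robot.observe()['contact_force'])
E
```

```text
time: 11.22
tool_pos: [0.5658, 0.0538, 0.1656]
tool_rot: [3.135, 0.008, -0.377]
contact_force: [0.1, -0.3, -1.5]
opening: 0.0258
tip [0.5658 0.0536 0.0711] shift [-20.9   9.2   0.2] axis [-0.0095 -0.0034 -0.9999]
tip [0.5658 0.0536 0.0711] shift [-34.5  15.4   0.3] axis [-0.0095 -0.0034 -0.9999]
[ 0.14136209 -0.25188391 -1.50768338]
```

```bash
python3 -m pendant '[[[-2.3,1,0],0],[[-4.6,2.1,0],0],[[-6.8,3.1,0],0],[[-9.1,4.2,0],0],[[-11.4,5.2,0],0],[[-13.7,6.2,0],0],[[-16,7.3,0],0],[[-18.2,8.3,0],0],[[-20.5,9.4,0.2],0],[[-22.8,10.4,0.3],0]]'; python3 - <<'E'
from h import *
tipto([.527,.0520,.0712]);print(robot.observe()['contact_force'])
im=robot.read_camera('scene'); crop(im[:,:,::-1],270,170,350,270,7,'pics/s8.png')
E
```

```text
time: 12.05
tool_pos: [0.5405, 0.0525, 0.1656]
tool_rot: [3.135, 0.008, -0.377]
contact_force: [0.6, -0.2, -0.3]
opening: 0.026
tip [0.5405 0.0523 0.0711] shift [-12.4   5.2   0. ] axis [-0.0095 -0.0034 -0.9999]
[ 0.62342865 -0.22600898 -0.3040936 ]
```

View pics/s8.png

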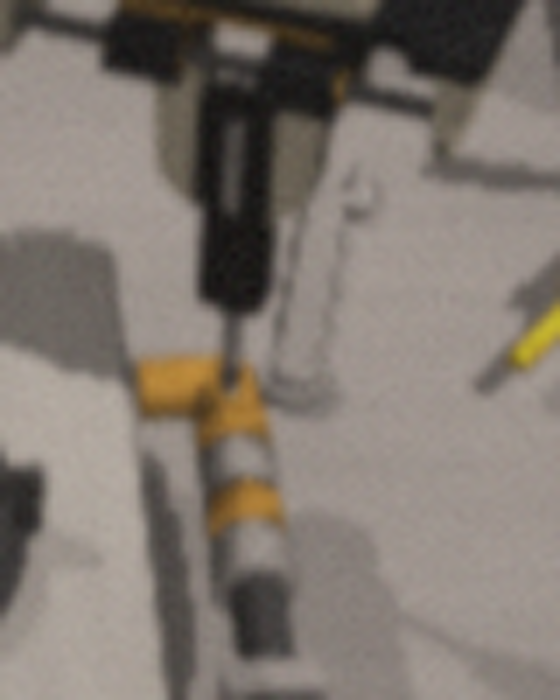

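```bash
python3 -m pendant '[[[-2.3,1,0],0],[[-4.6,2,0],0],[[-6.8,3,0],0],[[-9.1,4,0],0],[[-11.3,5,0],0],[[-12,5.2,0],0],[[-12,5.2,0],0],[[-10,4.4,0],0],[[-8,3.5,0],0],[[-8,3.5,0],0]]'; python3 - <<'E'
from h import *
tipto([.531,.0520,.0712]);print(robot.observe()['contact_force'])
tipto([.5393,.3047,.135])
E
```

```text
time: 12.93
tool_pos: [0.5319, 0.0522, 0.1656]
tool_rot: [3.135, 0.008, -0.377]
contact_force: [-1.1, 0.9, -1.4]
opening: 0.0258
tip [0.5319 0.0519 0.0711] shift [-0.9  0.3 -0.1] axis [-0.0095 -0.0034 -0.9999]
[-1.05899686  0.94597093 -1.41588449]
tip [0.5319 0.0519 0.0711] shift [ -86.7 -237.3  -64.8] axis [-0.0095 -0.0034 -0.9999]
```

```bash
python3 -m pendant '[[[0,0,-20],0],[[0,0,-50],0],[[-8,-22,-62],0],[[-22,-60,-65],0],[[-36,-98,-65],0],[[-50,-136,-65],0],[[-64,-174,-65],0],[[-76,-207,-65],0],[[-84,-230,-65],0],[[-87,-237,-65],0]]';  python3 -m pendant '[[[0,0,0],0],[[0,0,0],0]]'; python3 - <<'E'
from h import *
im=robot.read_camera('wrist'); cv2.imwrite('pics/w9.png',im[:,:,::-1])
tipto([.5393,.3047,.08]); shift([.5395,.305,.0985],-21.72)
E
```

```text
time: 13.77
tool_pos: [0.5383, 0.3088, 0.2291]
tool_rot: [3.136, 0.008, -0.373]
contact_force: [-0.3, -1.0, -1.5]
opening: 0.0257
time: 13.93
tool_pos: [0.5381, 0.3088, 0.2286]
tool_rot: [3.135, 0.009, -0.372]
contact_force: [-0.3, -0.9, -0.7]
opening: 0.0264
tip [0.5382 0.3077 0.1343] shift [ 2.6  2.  54.3] axis [-0.0104 -0.0031 -0.9999]
shift [  3.3   1.4 130.3] toolx yaw -21.4 turn 0.32 z [-0.0104 -0.0031 -0.9999]
```

View pics/w9.png

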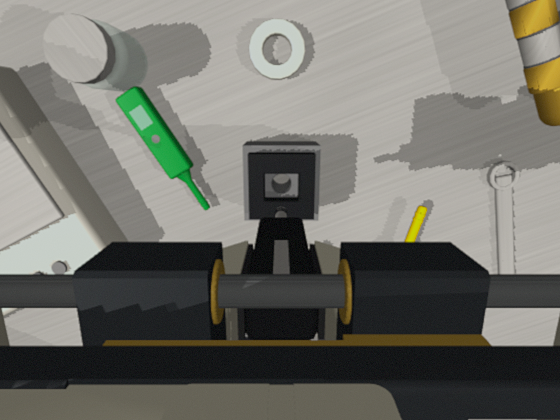

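```bash
python3 -m pendant '[[[1,1,10],0.3],[[2.6,2,28],0.3],[[2.6,2,42],0.3],[[2.6,2,46],0.3],[[2.6,2,46],0.3],[[2.6,2,46],0.3]]'; python3 - <<'E'
from h import *
im=robot.read_camera('wrist'); cv2.imwrite('pics/w10.png',im[:,:,::-1]); crop(im[:,:,::-1],220,120,340,230,6,'pics/w10c.png')
c=robot.calibration('wrist'); g=lambda P:[((q-[220,120]+.42)*6).round(0) for q in proj(c,P)]
a=np.radians(-21.5);ex=np.array([np.cos(a),np.sin(a)]);ey=np.array([-ex[1],ex[0]]);D=np.array([.5393,.3047])
print(g([np.r_[D+sx*.0125*ex+sy*.0155*ey,.066] for sx,sy in [(1,1),(1,-1),(-1,-1),(-1,1)]]))
p,R=tool(); print('tip',g([p+R@TIP]))
tipto([.5393,.3047,.06]); shift([.5395,.305,.0985],-21.72)
E
```

```text
time: 14.48
tool_pos: [0.5399, 0.3041, 0.1831]
tool_rot: [3.135, 0.008, -0.38]
contact_force: [0.1, -0.1, -1.2]
opening: 0.0258
[array([236., 405.]), array([477., 404.]), array([476., 590.]), array([241., 592.])]
tip [array([358., 539.])]
tip [0.5402 0.3043 0.0892] shift [-0.7 -0.2 29.2] axis [-0.0091 -0.0027 -1.    ]
shift [-0.1 -0.7 85.2] toolx yaw -21.75 turn -0.03 z [-0.0091 -0.0027 -1.    ]
```

View pics/w10c.png

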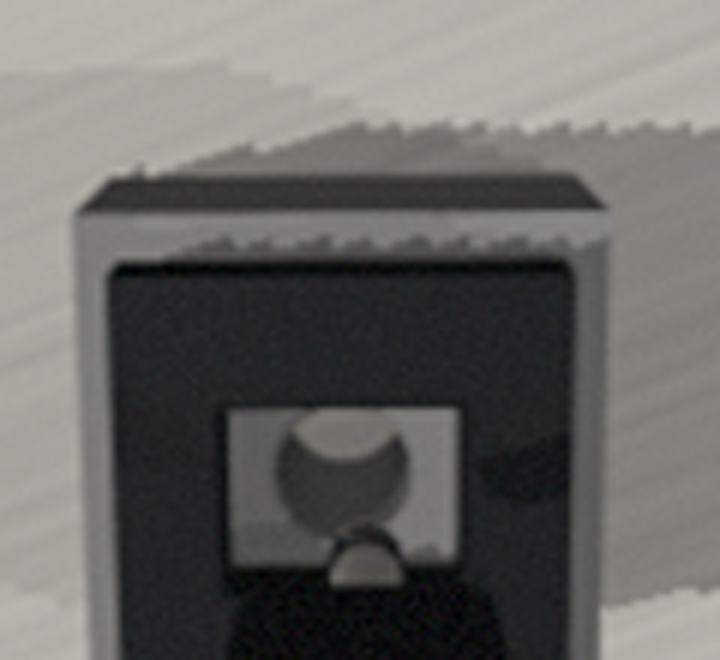

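```bash
python3 -m pendant '[[[0,-2.2,5],0],[[0,-2.2,12],0],[[0,-2.2,14],0],[[0,-2.2,14],0],[[0,-2.2,14],0]]'; python3 - <<'E'
from h import *
im=robot.read_camera('wrist'); cv2.imwrite('pics/w11.png',im[:,:,::-1]); crop(im[:,:,::-1],220,120,340,230,6,'pics/w11c.png')
tipto([.5393,.3047,.06]); shift([.5395,.305,.0985],-21.72); print(robot.observe()['contact_force'])
E
```

```text
time: 14.95
tool_pos: [0.5407, 0.3065, 0.1694]
tool_rot: [3.135, 0.008, -0.38]
contact_force: [-0.5, 0.2, -1.4]
opening: 0.0257
tip [0.5408 0.3064 0.0752] shift [-0.7  2.1 15.2] axis [-0.0091 -0.0027 -1.    ]
shift [-0.1  1.5 71.2] toolx yaw -21.75 turn -0.03 z [-0.0091 -0.0027 -1.    ]
[-0.13373444  0.22728274 -0.30542142]
```

View pics/w11c.png

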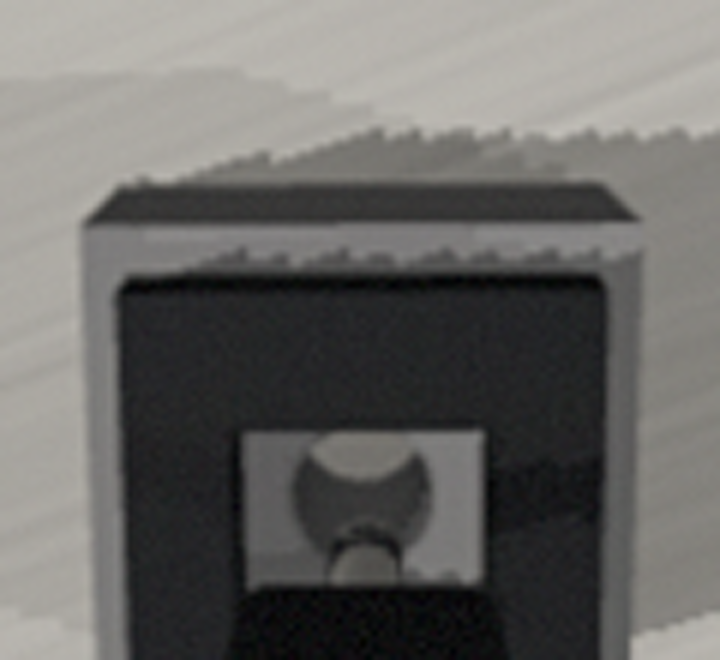

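```bash
python3 -m pendant '[[[0.5,0,10],0],[[0.5,0,22],0],[[0.5,0,34],0],[[0.5,0,42],0],[[0.5,0,46],0],[[0.5,0,46],0],[[0.5,0,46],0]]'; python3 - <<'E'
from h import *
im=robot.read_camera('wrist'); cv2.imwrite('pics/w12.png',im[:,:,::-1]); crop(im[:,:,::-1],200,140,360,260,5,'pics/w12c.png')
shift([.5395,.305,.0985],-21.72); print(robot.observe()['contact_force'])
E
```

```text
time: 15.58
tool_pos: [0.541, 0.3063, 0.1237]
tool_rot: [3.136, 0.007, -0.38]
contact_force: [0.6, 0.1, -1.4]
opening: 0.0257
shift [-0.9  1.8 25.7] toolx yaw -21.75 turn -0.03 z [-0.0082 -0.0023 -1.    ]
[-0.15279085  0.43714968 -0.99385594]
```

View pics/w12c.png

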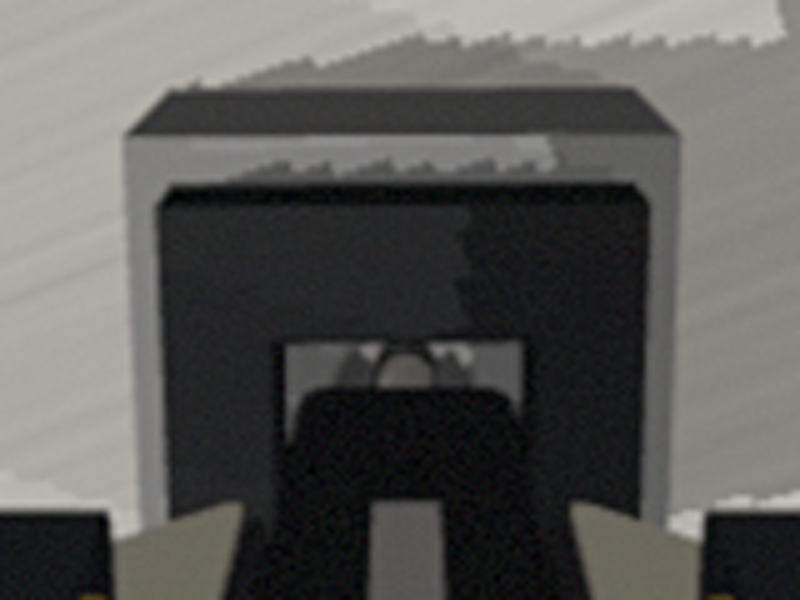

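```bash
python3 -m pendant '[[[1,-0.3,2],0],[[1,-0.3,5],0],[[1,-0.3,8],0],[[1,-0.3,11],0],[[1,-0.3,13],0],[[1,-0.3,13],0],[[1,-0.3,13],0]]'; python3 - <<'E'
from h import *
im=robot.read_camera('wrist'); cv2.imwrite('pics/w13.png',im[:,:,::-1]); crop(im[:,:,::-1],200,140,360,260,5,'pics/w13c.png')
shift([.5395,.305,.0985],-21.72); print(robot.observe()['contact_force'])
E
```

```text
time: 16.22
tool_pos: [0.5421, 0.3063, 0.111]
tool_rot: [3.136, 0.007, -0.38]
contact_force: [0.3, -0.1, -0.7]
opening: 0.0259
shift [-1.9  2.2 12.7] toolx yaw -21.75 turn -0.03 z [-0.0082 -0.0023 -1.    ]
[-0.96371544  0.27036587 -0.81109826]
```

View pics/w13c.png

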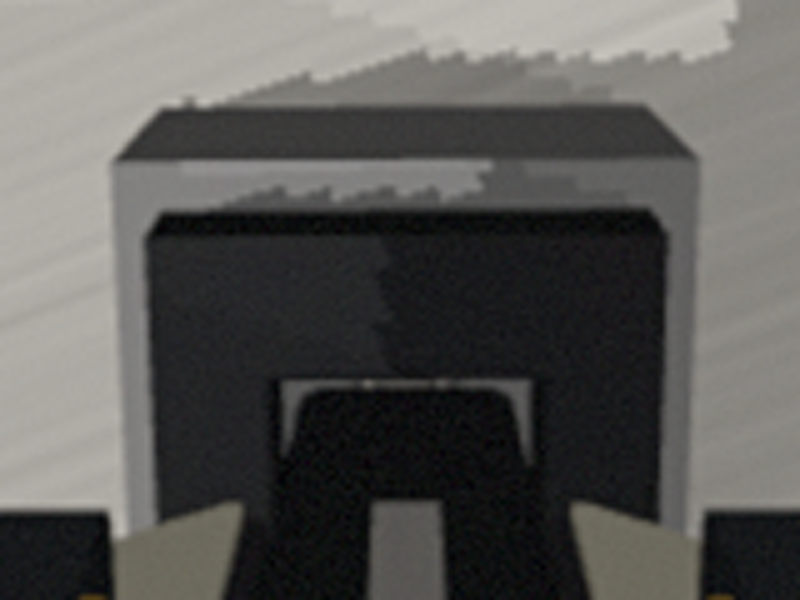

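```bash
python3 -m pendant '[[[0,0,3],0],[[0,0,6],0],[[0,0,9],0],[[0,0,11],0],[[0,0,12.5],0],[[0,0,12.5],0],[[0,0,12.5],0]]'; python3 - <<'E'
from h import *
shift([.5395,.305,.0985],-21.72); print(robot.observe()['contact_force'])
E
```

```text
time: 16.85
tool_pos: [0.542, 0.3062, 0.0985]
tool_rot: [3.136, 0.007, -0.38]
contact_force: [-0.1, 0.4, -0.7]
opening: 0.0254
shift [-1.9  2.1  0.1] toolx yaw -21.75 turn -0.03 z [-0.0084 -0.0024 -1.    ]
[-0.09835538  0.39630214 -0.73126378]
```

```bash
python3 -m pendant '[[[0,0,0.3],0],[[0,0,0.3],0],[[0,0,0.3],0],[[0,0,0.3],0],[[0,0,0.3],0]]' 0.6; python3 - <<'E'
from h import *
im=robot.read_camera('wrist'); cv2.imwrite('pics/w14.png',im[:,:,::-1])
E
```

```text
time: 17.27
tool_pos: [0.5421, 0.3063, 0.0984]
tool_rot: [3.136, 0.007, -0.38]
contact_force: [-0.2, -0.2, -0.8]
opening: 0.0532
```

View pics/w14.png

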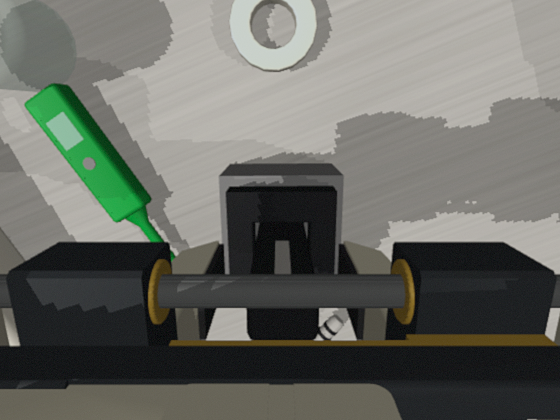

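Released; the detector stands in the dock between open fingers. Retreat straight up.

```bash
python3 -m pendant '[[[0,0,-10],0],[[0,0,-35],0],[[0,0,-70],0],[[0,0,-100],0],[[0,0,-130],0],[[0,0,-145],0],[[0,0,-150],0],[[0,0,-150],0],[[0,0,-150],0]]'; python3 - <<'E'
from h import *
im=robot.read_camera('wrist'); cv2.imwrite('pics/w15.png',im[:,:,::-1])
im=robot.read_camera('scene'); crop(im[:,:,::-1],340,170,480,300,5,'pics/s15.png')
im=robot.read_camera('top'); cv2.imwrite('pics/t15.png',im[:,:,::-1])
p,R=tool();print(p,R[:,2])
E
```

```text
time: 18.07
tool_pos: [0.5428, 0.3064, 0.2475]
tool_rot: [3.135, 0.008, -0.38]
contact_force: [0.2, 0.5, -0.2]
opening: 0.0548
[0.54267892 0.30636639 0.24655606] [-0.01122632 -0.00349177 -0.99993089]
```

View pics/s15.png

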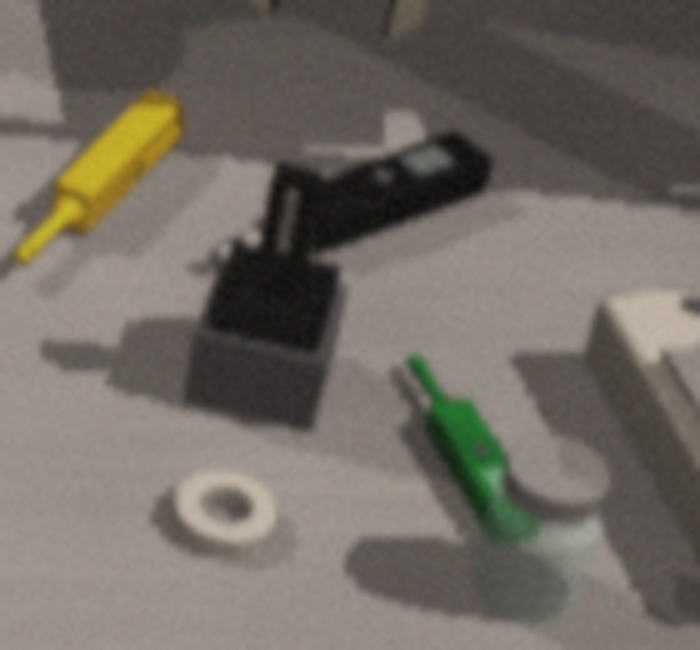

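View pics/t15.png

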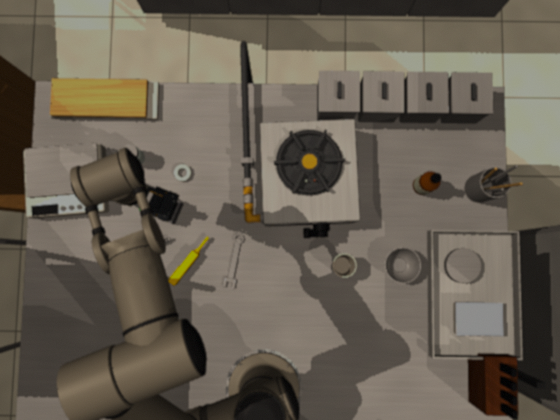

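```bash
python3 - <<'E'
from h import *
t=robot.calibration('top')
g=lambda x,y:(230+x/4-.4,110+y/4-.4)
print('bar',unproj(t,g(312,492),.125),'hub',unproj(t,g(365,480),.1),'cup',unproj(t,(345,264),.075))
shift([.41,-.085,.25],2.75)
E
```

```text
bar [ 0.46745447 -0.12079515  0.125     ] hub [ 0.47823014 -0.16054591  0.1       ] cup [ 0.37945997 -0.23426404  0.075     ]
shift [ 21.8 412.7  -0.6] toolx yaw -21.75 turn -24.5 z [-0.0112 -0.0035 -0.9999]
```

```bash
python3 -m pendant '[[[1,25,-5],-2],[[3,60,-10],-5],[[6,100,-10],-9],[[9,140,-10],-13],[[12,180,-10],-17],[[15,220,-10],-21],[[18,260,-10],-24.5],[[20,300,-10],-24.5],[[22,330,-10],-24.5],[[22,350,-10],-24.5]]' 0 20;  python3 -m pendant '[[[0,0,0],0],[[0,0,0],0],[[0,0,0],0]]'; python3 - <<'E'
from h import *
shift([.40,-.125,.25],2.75)
E
```

```text
time: 19.05
tool_pos: [0.4321, -0.0292, 0.2582]
tool_rot: [3.138, 0.013, 0.046]
contact_force: [0.8, -0.4, 0.7]
opening: 0.0007
time: 19.3
tool_pos: [0.4322, -0.0286, 0.2577]
tool_rot: [3.139, 0.014, 0.046]
contact_force: [1.4, 0.5, 0.3]
opening: 0.0006
shift [-36.4  94.8   8.4] toolx yaw 2.62 turn -0.13 z [-0.0139 -0.003  -0.9999]
```

```bash
python3 -m pendant '[[[-8,20,2],0],[[-20,50,4],0],[[-31,80,6],0],[[-35,92,8],0],[[-36,95,8],0],[[-36,95,8],0],[[-36,95,8],0]]'; python3 - <<'E'
from h import *
im=robot.read_camera('wrist'); cv2.imwrite('pics/w16.png',im[:,:,::-1]); crop(im[:,:,::-1],200,30,360,240,3.3,'pics/w16c.png')
p,R=tool();print(p,R[:,2])
E
```

```text
time: 19.88
tool_pos: [0.401, -0.1241, 0.2503]
tool_rot: [3.14, 0.014, 0.047]
contact_force: [-0.1, -0.4, 0.2]
opening: 0.0006
[ 0.40099837 -0.12397066  0.25042763] [-0.01380658 -0.00257527 -0.99990137]
```

View pics/w16.png

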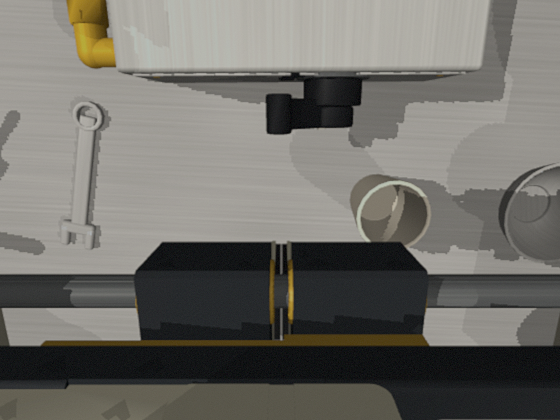

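View pics/w16c.png

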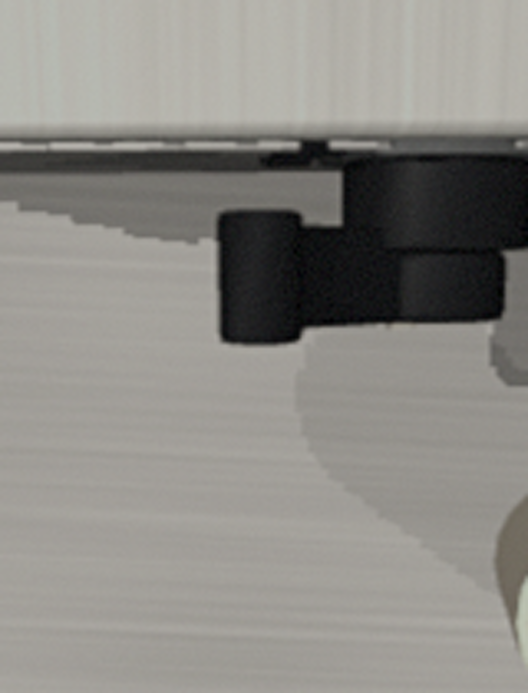

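```bash
python3 - <<'E'
from h import *
c=robot.calibration('wrist'); g=lambda x,y:(200+x/3.3-.35,30+y/3.3-.35)
b=unproj(c,g(260,277),.119);print('bar',b,[unproj(c,g(*q),.119)[:2].round(4) for q in [(220,277),(300,277),(260,212),(260,342)]])
hub=[unproj(c,g(*q),.08)[:2].round(4) for q in [(343,200),(529,200)]];print(hub)
f=[unproj(c,q,.115)[:2].round(4) for q in [(130,70),(470,68)]];print('front',f)
shift([b[0],b[1]+.003,.16],2.75)
E
```

```text
bar [ 0.4660973  -0.11997331  0.119     ] [array([ 0.4657, -0.1107]), array([ 0.4665, -0.1293]), array([ 0.4805, -0.1193]), array([ 0.4513, -0.1206])]
[array([ 0.4859, -0.1405]), array([ 0.4881, -0.1889])]
front [array([ 0.4927, -0.0066]), array([ 0.506, -0.263])]
shift [66.6 -4.1 89.5] toolx yaw 2.71 turn -0.04 z [-0.0138 -0.0026 -0.9999]
```

```bash
python3 -m pendant '[[[20,-1,5],0],[[45,-3,25],0],[[60,-5,55],0],[[66,-6,80],0],[[66,-6,89],0],[[66,-6,89],0],[[66,-6,89],0],[[66,-6,89],0]]'; python3 - <<'E'
from h import *
im=robot.read_camera('wrist'); cv2.imwrite('pics/w17.png',im[:,:,::-1])
im=robot.read_camera('scene'); crop(im[:,:,::-1],190,140,300,230,6,'pics/s17.png')
print(robot.observe()['contact_force'])
shift([.465,-.115,.131],2.75); shift([.465,-.115,.115],2.75)
E
```

```text
time: 20.6
tool_pos: [0.466, -0.1151, 0.1621]
tool_rot: [3.139, 0.012, 0.048]
contact_force: [-0.7, -0.2, -0.1]
opening: 0.0005
[-0.2448344  -0.29897241  0.63581223]
shift [-0.6 -0.5 31.2] toolx yaw 2.71 turn -0.04 z [-0.011  -0.0037 -0.9999]
shift [-0.4 -0.6 47.2] toolx yaw 2.71 turn -0.04 z [-0.011  -0.0037 -0.9999]
```

View pics/s17.png

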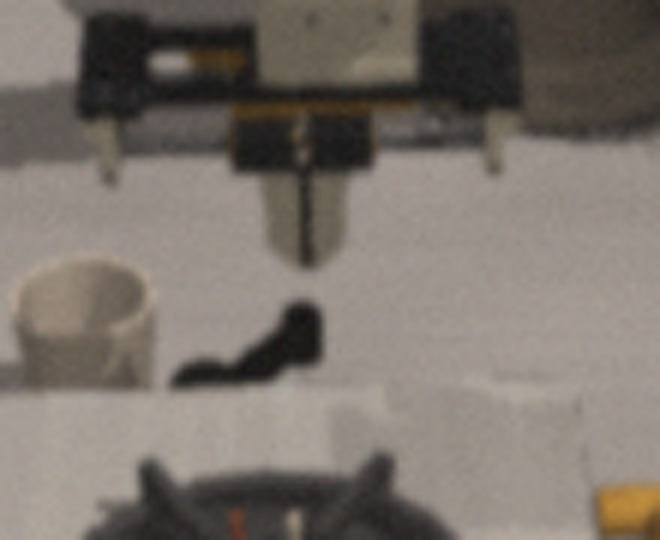

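View pics/w17.png

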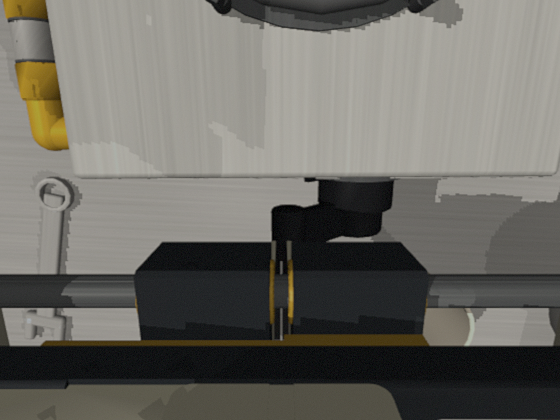

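```bash
python3 -m pendant '[[[0,0,8],0],[[0,0,16],0],[[0,0,24],0],[[0,0,29],0],[[0,0,32],0],[[0,-0.5,34],0],[[0,-1,36],0],[[0,-1.5,38],0],[[0,-2,40],0],[[0,-2,40],0]]'; python3 - <<'E'
from h import *
print(robot.observe()['contact_force'])
shift([.465,-.106,.112],2.75); shift([.465,-.102,.0936],2.75)
E
```

```text
time: 21.53
tool_pos: [0.4648, -0.1108, 0.1229]
tool_rot: [-3.14, 0.012, 0.047]
contact_force: [-5.0, 13.1, 16.2]
opening: 0.0003
[-5.01216021 13.14727129 16.24139258]
shift [ 0.6 -4.7 11. ] toolx yaw 2.68 turn -0.07 z [-1.210e-02  9.000e-04 -9.999e-01]
shift [ 1.  -8.7 29.4] toolx yaw 2.68 turn -0.07 z [-1.210e-02  9.000e-04 -9.999e-01]
```

```bash
python3 -m pendant '[[[0.5,1.5,-1],0],[[0.5,3,-1],0],[[0.5,4.5,-1],0],[[0.5,5,0],0],[[0.5,5,0],0]]'; python3 - <<'E'
from h import *
print(robot.observe()['contact_force'])
im=robot.read_camera('scene'); crop(im[:,:,::-1],190,140,300,230,6,'pics/s18.png')
shift([.465,-.111,.1122],2.75)
E
```

```text
time: 21.95
tool_pos: [0.465, -0.1122, 0.1245]
tool_rot: [-3.134, 0.012, 0.046]
contact_force: [-4.8, 18.1, 23.0]
opening: 0.0001
[-4.82718614 18.10328406 23.04910414]
shift [ 0.2 -1.1 12.3] toolx yaw 2.65 turn -0.1 z [-0.0124  0.0068 -0.9999]
```

View pics/s18.png

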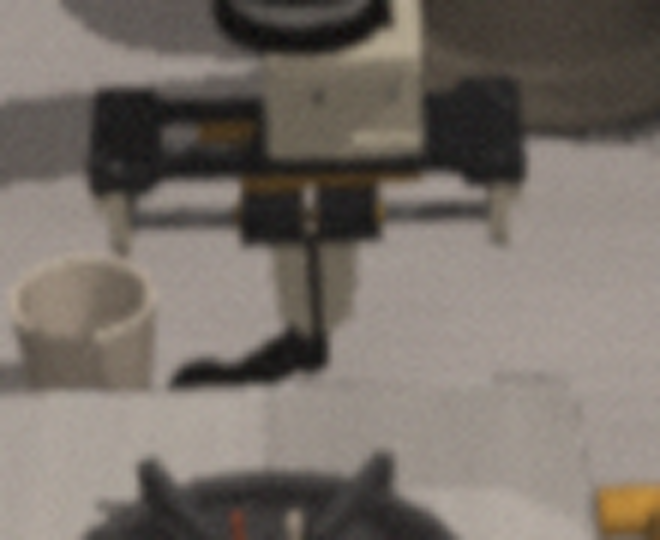

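```bash
python3 -m pendant '[[[0,-1,-3],0],[[0,-1,-8],0],[[0,-1,-14],0],[[0,2,-16],0],[[0,8,-16],0],[[0,12,-16],0],[[0,12,-16],0]]'; python3 - <<'E'
from h import *
print(robot.observe()['contact_force'])
im=robot.read_camera('scene'); crop(im[:,:,::-1],190,140,300,230,6,'pics/s19.png')
shift([.465,-.125,.129],2.75)
for th in np.arange(0,1.01,.1):
    print(round(th,1), 'bar', (-.166+.06*np.cos(.7-th)).round(4), (.08+.06*np.sin(.7-th)).round(4))
E
```

```text
time: 22.58
tool_pos: [0.4658, -0.1255, 0.1401]
tool_rot: [-3.134, 0.012, 0.045]
contact_force: [-0.3, 0.7, 0.7]
opening: 0.0004
[-0.30152743  0.69027522  0.67201845]
shift [-0.5  0.  11. ] toolx yaw 2.58 turn -0.17 z [-0.013   0.007  -0.9999]
0.0 bar -0.1201 0.1187
0.1 bar -0.1165 0.1139
0.2 bar -0.1133 0.1088
0.3 bar -0.1107 0.1034
0.4 bar -0.1087 0.0977
0.5 bar -0.1072 0.0919
0.6 bar -0.1063 0.086
0.7 bar -0.106 0.08
0.8 bar -0.1063 0.074
0.9 bar -0.1072 0.0681
1.0 bar -0.1087 0.0623
```

View pics/s19.png

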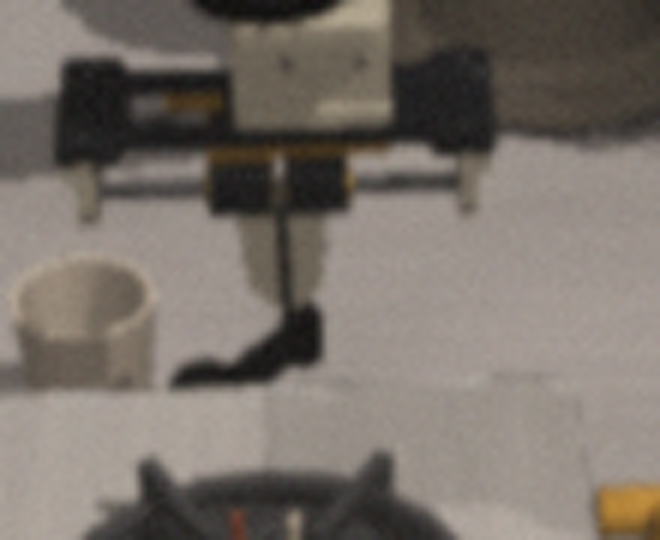

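```bash
python3 -m pendant '[[[0,-2,4],0],[[0,-3.5,8],0],[[0,-3.5,11],0],[[0,-4.5,13],0],[[0,-6,15],0],[[0,-7,16.5],0],[[0,-7.5,17.5],0]]'; python3 - <<'E'
from h import *
print(robot.observe()['contact_force'])
im=robot.read_camera('scene'); crop(im[:,:,::-1],190,140,300,230,6,'pics/s20.png')
shift([.465,-.1155,.1185],2.75);shift([.465,-.113,.113],2.75)
E
```

```text
time: 23.22
tool_pos: [0.4647, -0.1158, 0.123]
tool_rot: [-3.132, 0.013, 0.045]
contact_force: [-3.2, 7.6, 12.9]
opening: 0.0008
[-3.17692595  7.58703921 12.93883645]
shift [ 0.4 -0.2  4.4] toolx yaw 2.59 turn -0.16 z [-0.0137  0.0093 -0.9999]
shift [ 0.6 -2.6  9.9] toolx yaw 2.59 turn -0.16 z [-0.0137  0.0093 -0.9999]
```

View pics/s20.png

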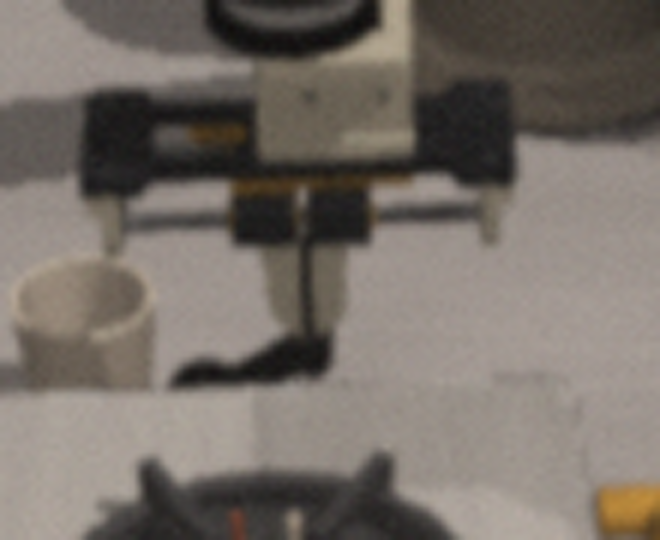

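```bash
python3 -m pendant '[[[0,-2,1],0],[[0,-3.5,3],0],[[0.4,-4.5,5],0],[[0.4,-5.5,7],0],[[0.5,-6.5,9],0],[[0.6,-7,11],0]]'; python3 - <<'E'
from h import *
print(robot.observe()['contact_force'])
shift([.465,-.107,.107],2.75);shift([.465,-.105,.101],2.75)
E
```

```text
time: 23.77
tool_pos: [0.4648, -0.1078, 0.1119]
tool_rot: [-3.131, 0.013, 0.045]
contact_force: [-0.8, 5.6, 8.1]
opening: 0.0006
[-0.81248772  5.59169862  8.06031221]
shift [ 0.3 -0.8  4.9] toolx yaw 2.6 turn -0.15 z [-0.0137  0.0101 -0.9999]
shift [ 0.5 -2.7 11. ] toolx yaw 2.6 turn -0.15 z [-0.0137  0.0101 -0.9999]
```

```bash
python3 -m pendant '[[[0,-1,2],0],[[0.2,-1.5,4],0],[[0.3,-2.5,6],0],[[0.4,-3,8],0],[[0.5,-3.5,10],0],[[0.6,-4,12],0]]'; python3 - <<'E'
from h import *
print(robot.observe()['contact_force'])
shift([.465,-.104,.0936],2.75);shift([.465,-.105,.0746],2.75)
E
```

```text
time: 24.27
tool_pos: [0.4648, -0.1031, 0.0998]
tool_rot: [-3.13, 0.014, 0.046]
contact_force: [-1.2, 3.3, 4.3]
opening: 0.0006
[-1.21771937  3.26445614  4.31538314]
shift [0.2 1.  6.2] toolx yaw 2.61 turn -0.14 z [-0.0141  0.0108 -0.9998]
shift [ 0.5  2.2 25.2] toolx yaw 2.61 turn -0.14 z [-0.0141  0.0108 -0.9998]
```

```bash
python3 -m pendant '[[[0,0,2],0],[[0.1,0,4],0],[[0.2,0.3,6],0],[[0.3,0.5,8],0],[[0.3,0.5,10],0],[[0.4,0.5,12],0],[[0.4,0.5,14],0],[[0.4,0.8,16],0]]'; python3 - <<'E'
from h import *
print(robot.observe()['contact_force'])
im=robot.read_camera('scene'); crop(im[:,:,::-1],190,140,300,230,6,'pics/s21.png')
im=robot.read_camera('wrist'); cv2.imwrite('pics/w21.png',im[:,:,::-1])
shift([.465,-.105,.0746],2.75)
E
```

```text
time: 24.93
tool_pos: [0.4652, -0.1033, 0.0839]
tool_rot: [-3.13, 0.013, 0.046]
contact_force: [-0.4, 4.3, 6.5]
opening: 0.0006
[-0.42787606  4.26169643  6.54464987]
shift [-0.1  1.5  9. ] toolx yaw 2.61 turn -0.14 z [-0.0139  0.011  -0.9998]
```

View pics/s21.png

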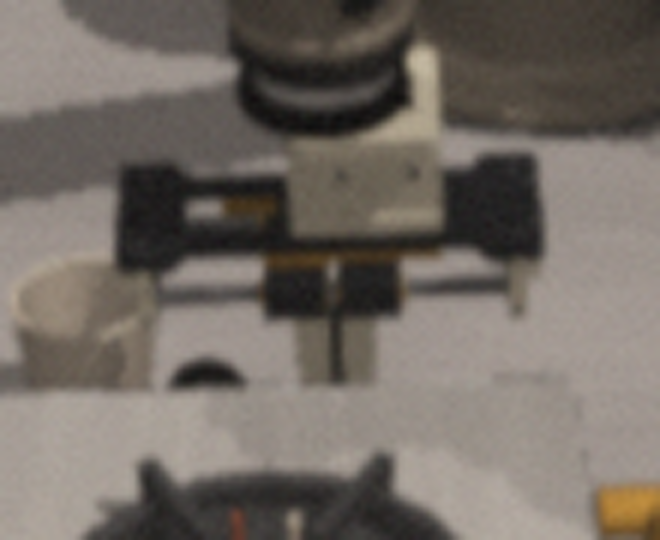

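View pics/w21.png

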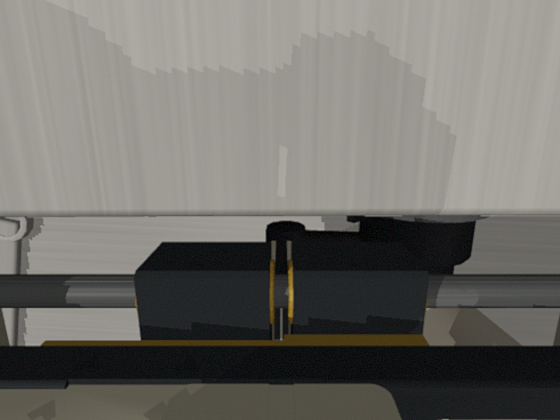

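```bash
python3 -m pendant '[[[0,0.2,1.5],0],[[0,0.4,3],0],[[0,0.6,4.5],0],[[0,0.9,6],0],[[0,1.2,7.5],0],[[0,1.5,9],0],[[0,1.5,10],0],[[0,1.5,10],0]]'; python3 - <<'E'
from h import *
print(robot.observe()['contact_force'])
shift([.465,-.105,.0725],2.75)
E
```

```text
time: 25.7
tool_pos: [0.4652, -0.105, 0.0736]
tool_rot: [-3.13, 0.013, 0.046]
contact_force: [-0.9, 3.6, 7.2]
opening: 0.0003
[-0.90229374  3.56443441  7.22419191]
shift [-0.2  0.   1.1] toolx yaw 2.61 turn -0.14 z [-0.0136  0.011  -0.9998]
```

```bash
python3 -m pendant '[[[0,0,0.7],0],[[0,0,1.2],0],[[0,0,1.2],0],[[0,0,1.2],0]]'; python3 - <<'E'
from h import *
print(robot.observe()['contact_force'])
im=robot.read_camera('wrist'); cv2.imwrite('pics/w22.png',im[:,:,::-1]); crop(im[:,:,::-1],230,180,390,290,5,'pics/w22c.png')
im=robot.read_camera('top'); crop(im[:,:,::-1],270,190,370,290,6,'pics/t22.png')
c=robot.calibration('wrist'); 
for th in (.64,.8,.9,.96,1.04):
    y=-.118-.046+.06*np.cos(.7-th); z=.08+.06*np.sin(.7-th)
    P=np.array([[.4812,y+.0007+s*.01,z] for s in (-1,0,1)]+[[.4812,y,z+.01]]); print(th,((proj(c,P)-[230,180]+.4)*5).round(0).tolist())
shift([.465,-.105,.0725],2.75)
E
```

```text
time: 26.03
tool_pos: [0.4653, -0.1051, 0.0726]
tool_rot: [-3.13, 0.013, 0.045]
contact_force: [-0.2, 3.5, 6.7]
opening: 0.0003
[-0.23405671  3.47513407  6.74586575]
0.64 [[353.0, 299.0], [236.0, 294.0], [118.0, 288.0], [242.0, 337.0]]
0.8 [[351.0, 262.0], [240.0, 257.0], [130.0, 252.0], [246.0, 296.0]]
0.9 [[358.0, 241.0], [251.0, 237.0], [144.0, 232.0], [257.0, 273.0]]
0.96 [[365.0, 230.0], [260.0, 225.0], [155.0, 221.0], [267.0, 260.0]]
1.04 [[377.0, 216.0], [275.0, 211.0], [173.0, 207.0], [283.0, 245.0]]
shift [-0.3 -0.1  0.1] toolx yaw 2.61 turn -0.14 z [-0.0132  0.0108 -0.9999]
```

View pics/w22c.png

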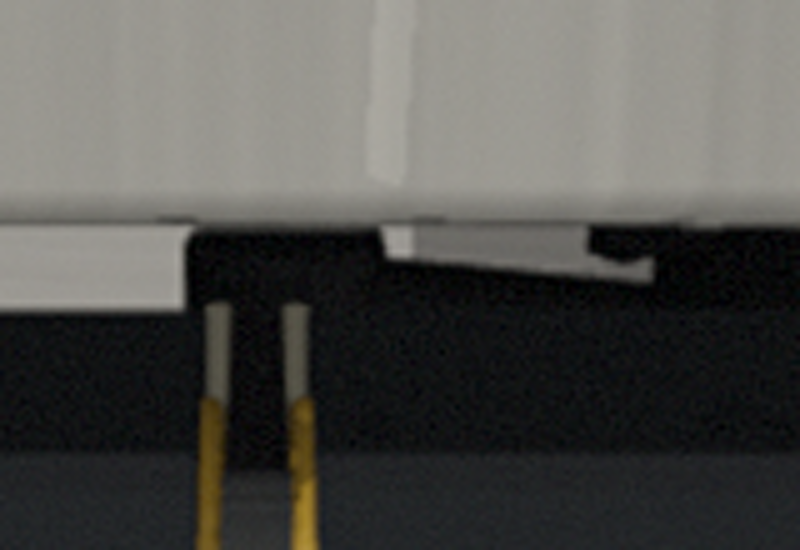

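View pics/t22.png

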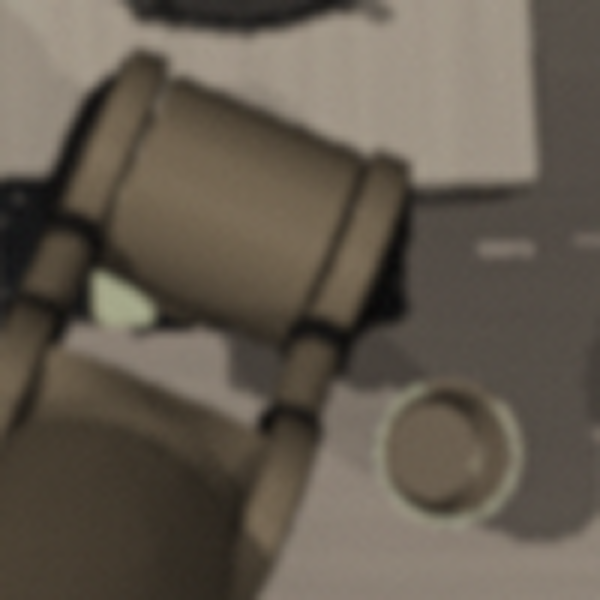

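```bash
python3 -m pendant '[[[0,0,0.7],0],[[0,0,1.2],0],[[0,0,1.2],0],[[0,0,1.2],0]]'; python3 - <<'E'
from h import *
print(robot.observe()['contact_force'],robot.observe()['tool_pos'])
E
```

```text
time: 26.47
tool_pos: [0.4653, -0.1052, 0.0716]
tool_rot: [-3.13, 0.013, 0.046]
contact_force: [-0.5, 2.9, 7.8]
opening: 0.0005
[-0.4887545   2.87421134  7.78530951] [ 0.46533073 -0.10520632  0.0715574 ]
```

```bash
python3 -m pendant '[[[0,0,0.7],0],[[0,0,1.2],0],[[0,0,1.2],0],[[0,0,1.2],0]]'; python3 - <<'E'
from h import *
print(robot.observe()['contact_force'],robot.observe()['tool_pos'])
E
```

```text
time: 26.8
tool_pos: [0.4653, -0.1053, 0.0706]
tool_rot: [-3.131, 0.012, 0.046]
contact_force: [-1.3, 2.2, 6.7]
opening: 0.0003
[-1.25171776  2.16739785  6.72567362] [ 0.46531986 -0.10534676  0.0705829 ]
```

```bash
python3 -m pendant '[[[0,0,0.3],0],[[0,0,0.3],0],[[0,0,0.3],0],[[0,0,0.3],0],[[0,0,0.3],0],[[0,0,0.3],0],[[0,0,0.3],0],[[0,0,0.3],0],[[0,0,0.3],0],[[0,0,0.3],0]]';  python3 - <<'E'
from h import *
im=robot.read_camera('scene'); cv2.imwrite('pics/s23.png',im[:,:,::-1]); 
im=robot.read_camera('wrist'); crop(im[:,:,::-1],230,180,390,290,5,'pics/w23c.png')
for i in range(3):
    robot.read_camera('wrist'); o=robot.observe(); print(o['contact_force'].round(1),o['tool_pos'].round(4))
E
```

```text
time: 27.63
tool_pos: [0.4653, -0.1054, 0.0705]
tool_rot: [-3.131, 0.012, 0.046]
contact_force: [-1.1, 3.6, 7.7]
opening: 0.0006
[-2.4  2.9  8.2] [ 0.4654 -0.1054  0.0705]
[-0.5  3.5  7.9] [ 0.4654 -0.1054  0.0705]
[-1.   3.3  8. ] [ 0.4654 -0.1054  0.0705]
```

View pics/s23.png

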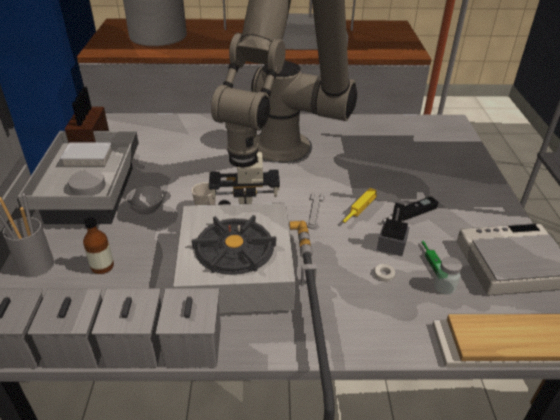

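View pics/w23c.png

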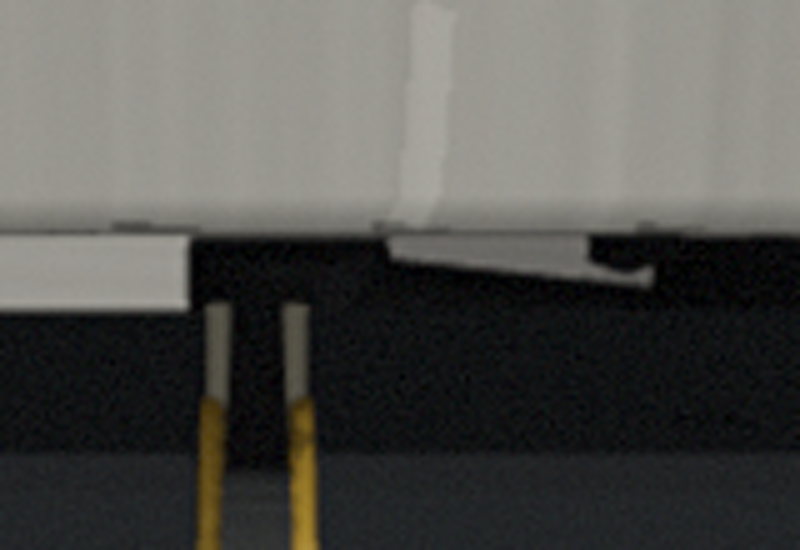

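```bash
python3 - <<'E'
from cell import robot
print(robot.hand_in())
E
```

```text
the job is handed in; nothing more can be done
None
```

I ran all the steps and handed the job in at about 28 s of the 72 s. No verdict was reported, so what follows rests on my own checks.

- **Sweep:** I took the detector from its dock and ran its tip from the supply-pipe end past joints a to e. It moved at about 3 cm/s and, by my estimate, about 5 mm above the metal. The wrist force never showed a contact. The top and wrist cameras disagreed by about 3–4 mm on where the joints are; I went mainly with the wrist camera.
- **Docking:** I lined the detector up with the dock opening using the wrist camera, after correcting a 2–3 mm offset. I then lowered it without contact force and let go. The last scene picture shows it standing in the dock.
- **Dial:** My first push sat on the wrong side of the bar and reached about 23 N upward (about 29 N in all, under the 45 N limit), so I lifted off and tried again. The second push went past the first two clicks. At hand-in the fingertips were holding the wing steady with about 8 N. The fingertip height and the bar's position in the picture suggest about 0.96–1.03 rad; I could not read the dial angle directly.
- **Other things:** The listed bystanders look unmoved in the last picture. The three look-alike detectors, which are not listed, fell over during the run. I saw no contact with the arm when they fell. The green one now lies next to the jar.

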